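Fit the splash cover and the keyed grinding head of a bench glass grinder

TASK

Get the glass grinder ready: set the loose splash cover (the metal disc with a collar) on the rim of the grinder's round well so that it sits seated and level, and let go of it. Then take the grinding head from its wooden stand, push its keyed shank through the collar into the drive hub, turning it until the key slips into the keyway, and push it fully home. Finish while still holding the head, pressed down so that the sprung hub is pushed well down, past half of its 10 mm travel; do not let go, and leave the small tools lying about where they are.

Things in the scene. Friction and masses are not known exactly. Their poses are not given: they have to be found in the camera images.
- grinder: Grey bench glass grinder, fixed (pose varies): round foot 140 mm across, 16 mm high; on it an open round well 116 mm outside, 108 mm inside, rim 60 mm above the bench; behind it (its +x side, 66 to 150 mm from the axis) a motor housing 84 x 110 mm, 54 mm high. Origin on the bench on the well's axis, z up.
- well_rim (a point): Centre of the well's mouth, at rim height (60 mm above the bench).
- hub_top (a point): Centre of the upper face of the steel drive hub on the well's axis: 39 mm across, face 70 mm above the bench when up. Bore 19.2 mm across through all its 45 mm, with one keyway 9 mm wide reaching 15 mm from the axis along this point's +x. The hub does not turn; its keyway points away from the robot (world +x) within 0.8 rad. The point sinks with the hub.
- hub (a joint): How far the drive hub is pushed down on its spring (m): 0 up, 0.010 at the stop. The spring resists with about 3 N at the start and 11 N at the stop.
- cover: Loose aluminium splash cover, 0.16 kg. Origin: centre of the underside, z up. z 0-6 mm: locating ring 98 mm outside, chamfered, drops into the well with 4 to 5 mm play; 6-11 mm: disc 126 mm across with 56 mm hole; 11-31 mm: round collar 62 mm outside, 56 mm inside (grip across it). Starts flat on the bench. Seated: disc on the rim, origin 6 mm below the rim, collar top 85 mm above the bench.
- head: Steel grinding head, 0.22 kg, upright in the stand. Origin: centre of lower end, z up. z 0-34 mm: shank 16 mm across, chamfered end; 12-34 mm: one key 6 mm wide, to 13 mm from the axis along +x (bright mark above it on the drum; starts within 0.8 rad of world +x); 34-68 mm: drum 38 mm across; 68-94 mm: grip block 30 (x) by 16 mm (y), hold by its 16 mm flats. Home: drum on the hub's face, +x along hub_top's.
- stand: Fixed wooden block 76 x 76 x 45 mm with a through hole 31 mm across; it holds the head at the start. It and the cover lie left and right of the grinder, either way round. Origin: centre of its underside.
- glass_cutter: Glass cutter, a bystander to leave alone, 145 mm long along its y, 14 mm thick; origin under its centre.
- eraser: Eraser, a bystander to leave alone, 19 x 42 x 12 mm; origin under its centre.
- setting_block: Small wooden block, a bystander to leave alone, 32 x 60 x 22 mm; origin under its centre.
Not all that is in view belongs to the job. Leave any blue look-alike of the head alone.

How it is judged:
By the outcome, as a careful person would: the job done as asked, in the order asked, and still so for the second after the job is handed in, while the arm keeps its last pose, push and grip.
It also fails if it takes over 64 s, if anything falls off the work surface, if the arm or the gripper's body presses on something with over 40 N, if the wrist force passes 120 N, or if a joint passes its speed limit or range.

ROBOT

A 6-joint arm with a two-finger parallel gripper is mounted at the origin on a cart in front of the work surface, level with it; the furniture and walls round the work are solid. World frame = base frame: x ahead of the robot, y to its left, z up, the work surface at z = 0. Lengths are in mm, angles in degrees, forces in N, time in s.
With the tool pointing down it reaches from about 350 to 850 mm from the base axis. Payload 8.1 kg.
Tool frame: the origin (TCP) lies on the centre line of the jaws, within the pads' length; the fingertips stand r.tip_extent ahead of it and the grasp point (between the pads) lies 8 mm behind it (r.tip_extent is the distance from the TCP to the fingertips, in mm); z points along the fingers, y is the direction in which the jaws open and shut (so a half turn about z gives the same grasp; the last joint's range is limited). The gripper opens to 85 mm and grips with 20 to 120 N. Pads are 22 mm wide; open, the fingers measure 114 mm over their backs; the gripper's body (76 mm by 85 mm) begins 54 mm behind the grasp point. The pads swing forward as they close: fully open they stand 13 mm farther back than shut.
Start: joints at [71.711, 7.471, 85.268, -0, 87.261, -4.893], TCP at [138.983, 583.686, 220.892] pointing down, gripper open.
Joint ranges: [-169.43, 169.43], [-51.17, 129.36], [1.28, 143.12], [-76.62, 256.62], [0, 156.53], [-152.29, 152.29]. Speed limits (degrees/s): [136.94, 136.94, 159.86, 180, 180, 180].

INTERFACE

Orientations are given as [roll, pitch, yaw] about the fixed x, y, z axes, in that order (R = Rz(yaw) Ry(pitch) Rx(roll)).
In Python, from bench import sense, optics, hand_in, spotter, r gives the robot as it stands.
- The arm moves only by the tool apply_moves, never from a script. Its argument "series" is a list of rows, each a list of 3 entries, a list of its own where there are three numbers: the opening, from 0 (shut) to 1 (fully open), then the shift along the world's x, y, z in m, then the turn about the world's z in rad. In form: [[grip, [x, y, z], turn], ...]. A call has 1 to 5 rows; each row is the pose to reach, as a shift and turn from the pose measured when the call began; what a row does not reach only later rows make up. A row lasts 1/8 s, in which the tool goes at most 62.5 mm and 10.7 degrees, less where a joint would pass 70% of its speed; a pose out of reach is approached as far as the arm can. A call with a gripper value outside its range is refused whole. The fingers move at their own pace and stop on an object; "grip_force" is the grip in N (left out, the last holds). Time passes only in rows, so rows that repeat a pose let the fingers close. It gives the time, the measured TCP pose, the force and the opening at its end, in the units of the state.
- sense(): the state, without advancing time (a new reading comes with each control period).
- optics.snapshot(name): name is "scene" or "top" or "wrist"; returns a dict with "color" (384x512x3 uint8, blue, green, red), "intrinsics" (3x3 intrinsics, pixels), "distortion" ([k1, k2, p1, p2, k3] as OpenCV has them; the pictures are not rectified), "rvec" (rotation vector, rad) and "tvec" (3), from world to camera coordinates, as OpenCV has them. Camera axes: x right, y down, z forward; pixel columns grow to the right and rows downward; lengths in mm; the calibration is good to about 2 mm. A picture is of the moment at which its call begins. There is no depth.
- hand_in(): hands the job in, once; it reports no verdict.
Trained networks look in a picture, given as the dict that the camera call returned (one of the last four; its "shot" number tells which), for a name from the list of things; names that differ only in an ending like _2 or _b are one class to them, and where a whole thing is asked for, a point or a joint stands for the part that bears it (a point fixed in the world has none). Each returns a list of dicts, best first, with "p" (0 to 1); they miss things now and then, are a little off and sometimes report something else, mostly with a low value. They report only what shows in the picture. A call takes as long as a camera call. They do not tell look-alikes from the thing itself.
- spotter.search_frame(picture, query): "xyz" ([x, y, z] in mm, in the coordinates of the camera as it stood for that picture, good to about 4 mm: the middle of the surface that is visible of it).
- spotter.masks_of(picture, query): "mask" (384x512 bool, what is visible of it).
The state is a dict: "time": time; "joint_pos": joint angles; "qd": joint speeds; "joint_efforts": joint torques, N m; "tool_pos": TCP position; "tcp_rot": TCP orientation; "ft_force": force on the tool from outside, world axes, zero at the start; "wrist_torque": the same for the moment, N m; "finger_gap": finger opening in mm.
Only numpy, scipy, OpenCV 4.12 (cv2) and the standard library are available. Lean on these libraries where they do the work, as an engineer would, in place of code of your own. Each camera call takes 0.05 s, during which the arm holds its last target.

## Working session

There is one attempt and no reset: what is moved stays moved. The work goes in short steps, Python scripts to look and compute and a tool call to move; the robot and the scene stay as the last step left them, time stands still between calls to the robot, and variables do not carry over. Pictures are saved under pics/ and viewed, and the job is handed in when it is done.

Besides the shell and the picture viewer there is one more tool, called after "Emit:" as name(argument=value, ...), one argument or row to a line, values as JSON. apply_moves: Moves the arm, as the interface text tells. Its arguments: {"type":"object","properties":{"series":{"type":"array"},"grip_force":{"type":"number"}},"required":["series"]}

```bash
ls; mkdir -p pics; python3 - <<'E'
from bench import sense, optics, spotter, r
import cv2
print(sense()); print(r.tip_extent, [a for a in dir(r) if a[0]!='_'])
for n in ["scene","top","wrist"]:
    s=optics.snapshot(n); cv2.imwrite(f"pics/a_{n}.png",s["color"]); print(n,s["intrinsics"],s["distortion"],s["rvec"],s["tvec"],s["shot"])
E
```

```text
pics
{'time': 0.0, 'joint_pos': array([ 7.17116396e+01,  7.51436778e+00,  8.53294918e+01,  5.19710390e-04,
        8.72607997e+01, -4.89329765e+00]), 'qd': array([-0.04149076,  0.08810695, -0.01088733, -0.00504563, -0.0856662 ,
        0.03827596]), 'joint_efforts': array([ 2.66584226e-03, -5.69408834e+01, -5.00549591e+01,  1.08050128e-05,
        1.49672624e-02,  4.32974147e-06]), 'tool_pos': array([138.79841335, 583.1461073 , 219.85012163]), 'tcp_rot': array([-1.79895766e+02, -9.44465254e-03,  1.66604903e+02]), 'ft_force': array([-0.34291299,  0.27201489,  0.2736489 ]), 'wrist_torque': array([-0.00873306,  0.00835719, -0.05716681]), 'finger_gap': 85.28759155084457}
11.0 ['PlanningError', 'tip_extent']
scene [[378.02156265   0.         253.38946223]
 [  0.         378.02156265 187.26266118]
 [  0.           0.           1.        ]] [-0.07598638  0.          0.          0.          0.        ] [ 1.97566072 -0.53658565  0.3654514 ] [-378.35031112  278.21399721  710.12211302] 1
top [[436.98117644   0.         256.1004592 ]
 [  0.         436.98117644 191.98076357]
 [  0.           0.           1.        ]] [-0.05744505  0.          0.          0.          0.        ] [ 2.1471599  -2.10217632  0.21855924] [ 158.91925292  568.25945503 1067.17499414] 2
wrist [[303.46760598   0.         251.13071015]
 [  0.         303.46760598 192.79104182]
 [  0.           0.           1.        ]] [-0.04790775  0.          0.          0.          0.        ] [-2.28226333 -1.80163411 -0.25508531] [-599.92467538  -36.40267779  378.51582849] 3
```

View pics/a_scene.png

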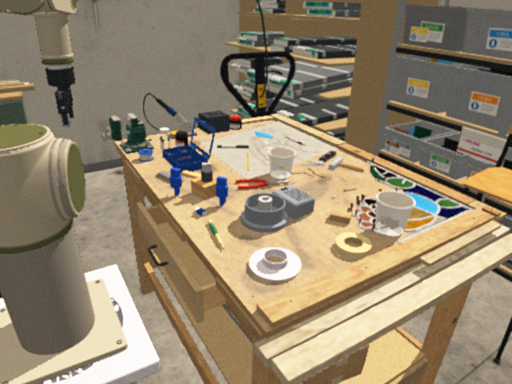

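View pics/a_top.png

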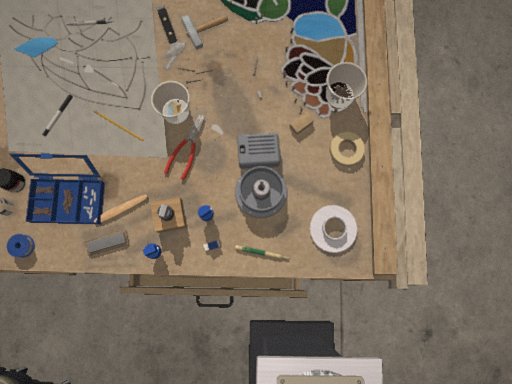

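View pics/a_wrist.png

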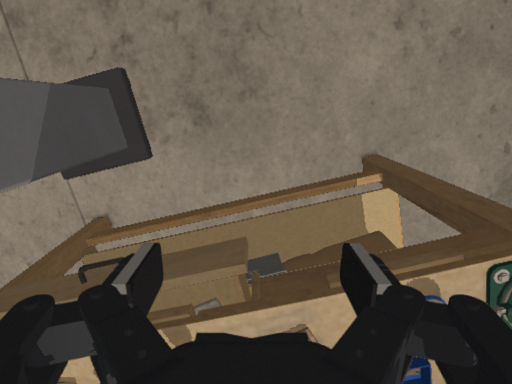

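```bash
cat > h.py <<'E'
import numpy as np, cv2
from bench import sense, optics, spotter, r
def ray(s,uv):
    uv=np.asarray(uv,float).reshape(-1,1,2)
    n=cv2.undistortPoints(uv,np.array(s["intrinsics"]),np.array(s["distortion"])).reshape(-1,2)
    R=cv2.Rodrigues(np.array(s["rvec"],float))[0]; t=np.array(s["tvec"],float).reshape(3)
    d=np.c_[n,np.ones(len(n))]@R; c=-R.T@t
    return c,d
def onz(s,uv,z):
    c,d=ray(s,uv); k=(z-c[2])/d[:,2]; return c+d*k[:,None]
def proj(s,P):
    return cv2.projectPoints(np.asarray(P,float).reshape(-1,1,3),np.array(s["rvec"],float),np.array(s["tvec"],float),np.array(s["intrinsics"]),np.array(s["distortion"]))[0].reshape(-1,2)
def toworld(s,x):
    R=cv2.Rodrigues(np.array(s["rvec"],float))[0]; t=np.array(s["tvec"],float).reshape(3)
    return R.T@(np.array(x)-t)
def circ(c,rad,z,n=72):
    a=np.linspace(0,2*np.pi,n,endpoint=False); return np.c_[c[0]+rad*np.cos(a),c[1]+rad*np.sin(a),np.full(n,z)]
def crop(s,u,v,w,h,k,fn,draw=()):
    im=s["color"][max(0,v-h//2):v+h//2,max(0,u-w//2):u+w//2]
    im=cv2.resize(im,None,fx=k,fy=k,interpolation=cv2.INTER_CUBIC)
    o=np.array([max(0,u-w//2),max(0,v-h//2)])
    for P,col in draw:
        q=((proj(s,P)-o+0.5)*k-0.5)
        for p in q: cv2.circle(im,tuple(int(x) for x in np.round(p)),1,col,-1)
    cv2.imwrite(fn,im)
E
python3 - <<'E'
from h import *
s=optics.snapshot("top"); 
np.save("top.npy",s,allow_pickle=True)
for q in ["grinder","hub","cover","head","stand","well_rim","glass_cutter","eraser","setting_block"]:
    try:
        for d in spotter.search_frame(s,q): print(q,round(d["p"],2),toworld(s,d["xyz"]).round(1))
        if q in("grinder","cover","head","stand"):
          for d in spotter.masks_of(s,q):
            m=d["mask"]; ys,xs=np.nonzero(m); print(" mask",q,round(d["p"],2),m.sum(),xs.mean().round(1),ys.mean().round(1),xs.min(),xs.max(),ys.min(),ys.max())
    except Exception as e: print(q,e)
crop(s,250,200,260,130,3,"pics/b_top.png")
E
```

```text
grinder 0.77 [615.7 166.6  37.3]
 mask grinder 0.64 3165 259.9 173.9 235 286 134 216
hub 0.58 [575.3 158.6  70.3]
cover 0.84 [477.9 -30.6  11.1]
 mask cover 0.93 1489 333.0 227.9 310 356 204 251
head 0.62 [405.1 423.4  69.5]
head 0.47 [502.7 394.3  85.6]
head 0.47 [506.  296.5  67.2]
 mask head 0.76 243 165.0 212.2 156 174 204 220
 mask head 0.47 219 152.0 250.7 143 161 243 258
 mask head 0.45 186 205.9 212.1 199 213 205 220
stand 0.63 [494.5 388.5  44.1]
stand 0.21 [481.6 -32.9  10.5]
 mask stand 0.68 780 169.0 215.3 151 186 197 232
well_rim 0.67 [617.3 162.2  40.6]
glass_cutter 0.68 [416.  159.6  14.4]
setting_block 0.69 [768.4  51.1  19.4]
setting_block 0.38 [493.6 392.1  43.3]
```

View pics/b_top.png

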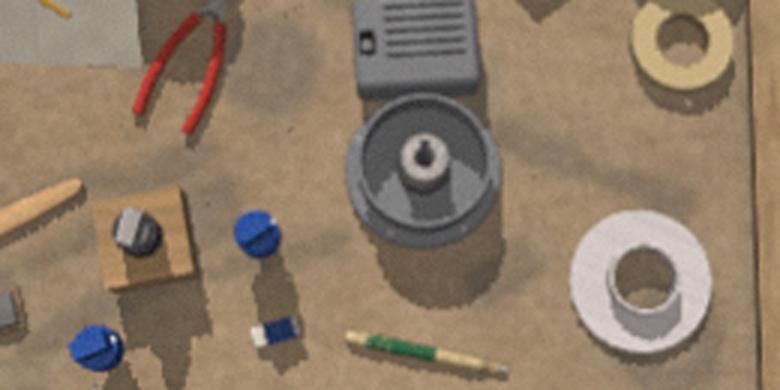

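```bash
cat >> h.py <<'E'
from scipy.optimize import minimize
def maskfit(s,m,rings,x0):
    # rings: list of (rad,z); fit x,y maximizing IoU with union-hull of projected
    K=4
    mm=cv2.resize(m.astype(np.uint8),None,fx=K,fy=K,interpolation=cv2.INTER_LINEAR)
    def f(x):
        q=np.vstack([proj(s,circ(x,rad,z)) for rad,z in rings])
        h=cv2.convexHull((((q+.5)*K-.5)).astype(np.float32)).round().astype(np.int32)
        im=np.zeros_like(mm); cv2.fillPoly(im,[h],1)
        return 1-(im&mm).sum()/(im|mm).sum()
    o=minimize(f,x0,method="Nelder-Mead",options=dict(initial_simplex=np.array([x0,np.add(x0,[8,0]),np.add(x0,[0,8])]),xatol=.1))
    return o.x,o.fun
E
python3 - <<'E'
from h import *
s=optics.snapshot("top"); t=optics.snapshot("scene")
res={}
for n,p in(("top",s),("scene",t)):
    for d in spotter.masks_of(p,"cover")[:1]:
        print(n,"cover",d["p"],maskfit(p,d["mask"],[(63,11),(63,6),(31,31)],[478,-31]))
a=maskfit(s,spotter.masks_of(s,"cover")[0]["mask"],[(63,11),(63,6),(31,31)],[478,-31])[0]
# well rim guess: from picture pixel centre
g=onz(s,[[250-130+424/3,200-65+160/3]],60)[0]; print("well guess",g)
G=(0,0,255);B=(255,0,0);Y=(0,255,255)
crop(s,333,228,80,60,9,"pics/c1.png",[(circ(a,63,11),G),(circ(a,31,31),Y)])
crop(s,261,188,80,60,9,"pics/c2.png",[(circ(g,58,60),G),(circ(g,54,60),Y),(circ(g,19.5,70),B),(circ(g,70,16),Y)])
crop(s,168,213,60,50,10,"pics/c3.png")
E
```

```text
top cover 0.81 (array([481.81847921, -34.04815787]), np.float64(0.24460481576573456))
scene cover 0.56 (array([482.41928101, -33.16485596]), np.float64(0.08658691556022957))
well guess [573.4096082  157.78132935  60.        ]
```

View pics/c1.png

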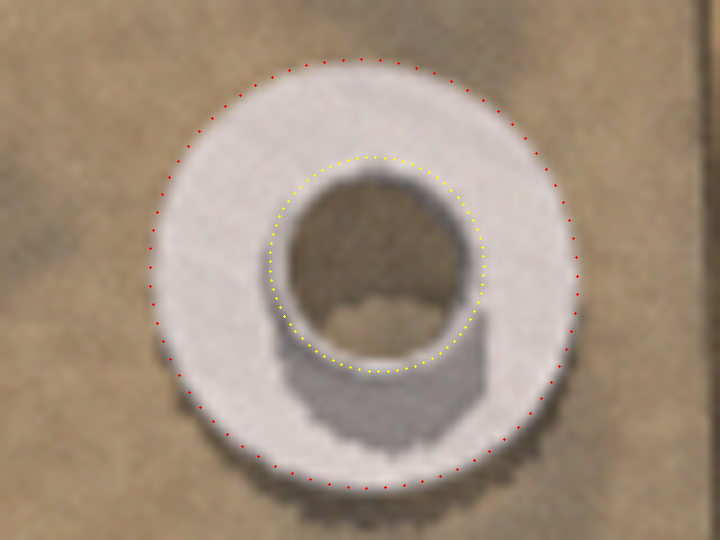

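View pics/c2.png

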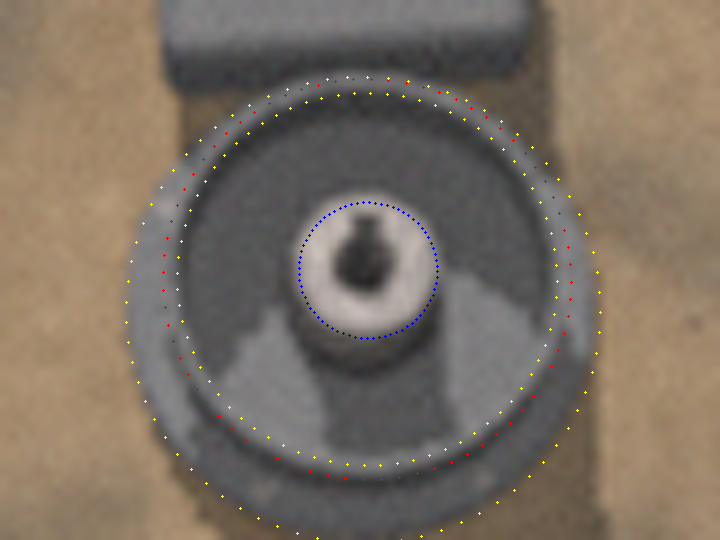

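View pics/c3.png

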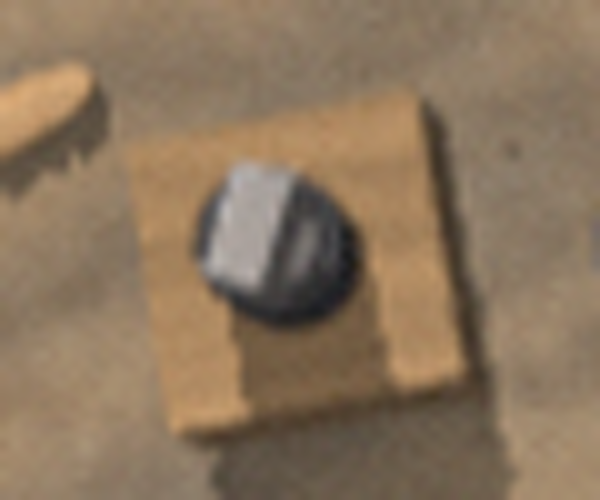

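```bash
python3 - <<'E'
from h import *
from scipy.spatial.transform import Rotation as Ro
w=optics.snapshot("wrist"); st=sense()
R=cv2.Rodrigues(np.array(w["rvec"]))[0]; c=-R.T@np.array(w["tvec"])
T=Ro.from_euler("xyz",st["tcp_rot"],degrees=True).as_matrix()
print("cam in tool",(T.T@(c-st["tool_pos"])).round(1)); print("cam axes in tool\n",(T.T@R.T).round(3)); print("world fwd",R[2])
print(st["tool_pos"])
E
```

```text
cam in tool [  70.3    0.7 -152.9]
cam axes in tool
 [[-0.001 -0.96  -0.279]
 [ 1.    -0.001  0.   ]
 [-0.    -0.279  0.96 ]]
world fwd [ 0.27183847 -0.06463953 -0.96016956]
[138.97743933 583.68944862 220.88290079]
```

Emit:
apply_moves(
  series=[
    [1, [0.0425, -0.0425, 0], 0],
    [1, [0.085, -0.085, 0], 0],
    [1, [0.1275, -0.1275, 0], 0],
    [1, [0.17, -0.17, 0], 0],
    [1, [0.2125, -0.2125, 0], 0],
  ],
)

```text
time: 1.78
tool_pos: [352.6, 369.8, 221.2]
tcp_rot: [180.0, 0.0, 166.6]
ft_force: [0.7, -0.0, 0.3]
finger_gap: 85.5
```

Emit:
apply_moves(
  series=[
    [1, [0.0425, -0.0425, 0], 0],
    [1, [0.085, -0.085, 0], 0],
    [1, [0.1275, -0.1275, 0], 0],
    [1, [0.17, -0.17, 0], 0],
    [1, [0.2125, -0.2125, 0], 0],
  ],
)

```text
time: 2.4
tool_pos: [566.4, 155.7, 221.4]
tcp_rot: [179.9, 0.1, 166.6]
ft_force: [0.1, 0.4, 0.2]
finger_gap: 85.4
```

Emit:
apply_moves(
  series=[
    [1, [0.006, 0, 0], 0],
    [1, [0.006, 0, 0], 0],
  ],
)

```text
time: 2.65
tool_pos: [572.5, 155.6, 221.1]
tcp_rot: [179.9, 0.0, 166.6]
ft_force: [-0.8, 1.1, 0.9]
finger_gap: 85.4
```

```bash
python3 - <<'E'
from h import *
w=optics.snapshot("wrist"); np.save("w_grinder.npy",w,allow_pickle=True)
print(sense()["tool_pos"])
cv2.imwrite("pics/d_w.png",w["color"])
g=[573.4,157.8]
p=proj(w,[[*g,70]])[0]; print(p)
crop(w,int(p[0]),int(p[1]),200,150,4,"pics/d_w2.png",[(circ(g,58,60),(0,0,255)),(circ(g,54,60),(0,255,255)),(circ(g,19.5,70),(255,0,0)),(circ(g,9.6,70),(0,255,0))])
E
```

```text
[571.94251905 156.3059462  221.22349767]
[252.48381611 176.12904052]
```

View pics/d_w.png

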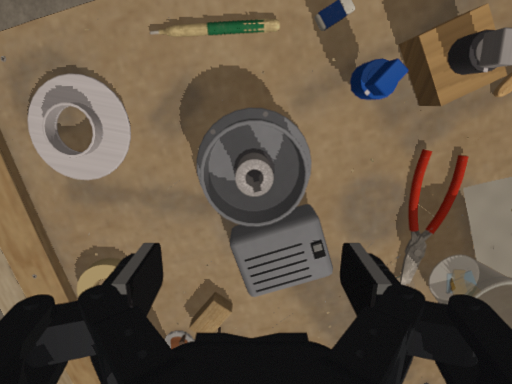

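View pics/d_w2.png

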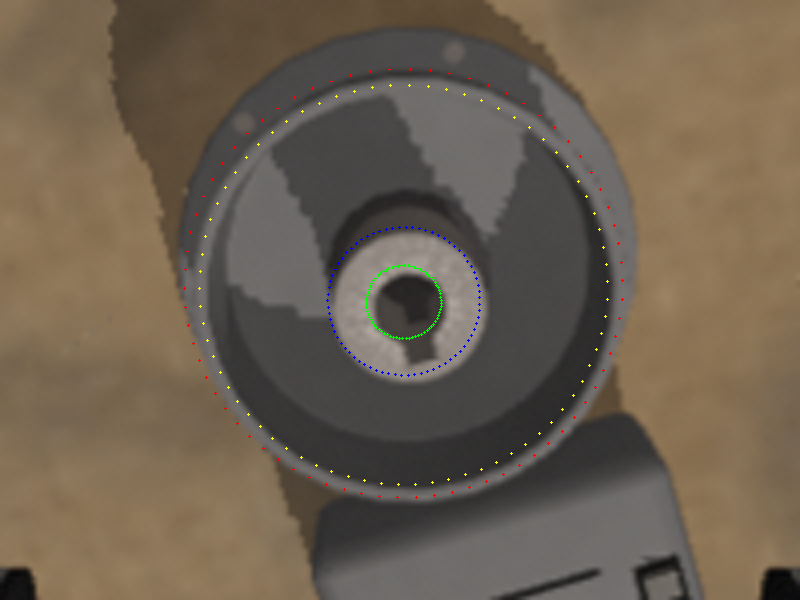

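```bash
cat > hubfit.py <<'E'
from h import *
def hubfit(s,g,thr=130):
    gray=cv2.cvtColor(s["color"],cv2.COLOR_BGR2GRAY); 
    p=proj(s,[[*g,70]])[0].round().astype(int)
    m=(gray>thr).astype(np.uint8)
    n,l,st,c=cv2.connectedComponentsWithStats(m)
    best=None
    roi=np.zeros_like(m); cv2.circle(roi,tuple(int(v) for v in p),24,1,-1); m=m*roi
    cs,_=cv2.findContours(m,cv2.RETR_EXTERNAL,cv2.CHAIN_APPROX_NONE)
    k=max(cs,key=cv2.contourArea); k=cv2.convexHull(k)
    full=np.zeros_like(m); cv2.fillPoly(full,[k],1)
    x,f=maskfit(s,full>0,[(19.5,70)],g)
    return x,f,cv2.contourArea(k)
if __name__=="__main__":
    for n in("w_grinder.npy","top.npy"):
        s=np.load(n,allow_pickle=True).item()
        for thr in(110,130,150): print(n,thr,hubfit(s,[574.,157.5],thr))
    s=np.load("w_grinder.npy",allow_pickle=True).item(); g=[574.8,157.5]
    g=hubfit(s,g,130)[0]
    # rectified plan view of hub face: rows=+x up, cols = -y right
    N=400;k=8
    yy,xx=np.mgrid[0:N,0:N]; P=np.c_[(g[0]-(yy.ravel()-N/2)/k),(g[1]-(xx.ravel()-N/2)/k),np.full(N*N,70.)]
    q=proj(s,P).astype(np.float32).reshape(N,N,2)
    im=cv2.remap(s["color"],q[...,0],q[...,1],cv2.INTER_CUBIC)
    cv2.circle(im,(200,200),int(19.5*k),(255,0,0),1);cv2.circle(im,(200,200),int(9.6*k),(0,255,0),1)
    cv2.imwrite("pics/e.png",im)
E
python3 hubfit.py
```

```text
w_grinder.npy 110 (array([575.25225394, 158.90336003]), np.float64(0.028425209990543432), 1057.0)
w_grinder.npy 130 (array([575.48148727, 158.79787445]), np.float64(0.052435723951285484), 1006.0)
w_grinder.npy 150 (array([593.82470703, 166.09082031]), np.float64(0.9752352941176471), 18.5)
top.npy 110 (array([575.18130422, 158.26893091]), np.float64(0.09077063661285412), 183.5)
top.npy 130 (array([574.97698593, 158.28227997]), np.float64(0.05184219106618848), 167.5)
top.npy 150 (array([575.53351252, 159.1543826 ]), np.float64(0.1048225050234427), 148.5)
```

View pics/e.png

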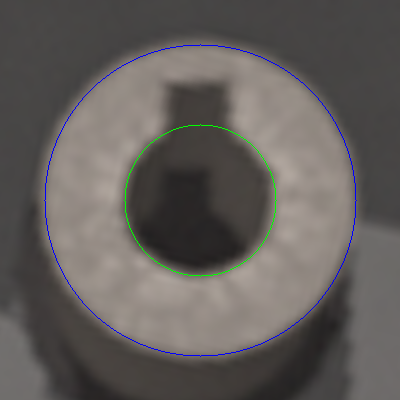

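Emit:
apply_moves(
  series=[
    [1, [-0.0225, -0.0475, -0.015], 0],
    [1, [-0.045, -0.095, -0.03], 0],
    [1, [-0.0675, -0.1425, -0.045], 0],
    [1, [-0.09, -0.19, -0.06], 0],
    [1, [-0.09, -0.19, -0.06], 0],
  ],
)

```text
time: 3.32
tool_pos: [479.3, -34.6, 159.8]
tcp_rot: [180.0, -0.1, 166.5]
ft_force: [0.3, 0.3, 0.1]
finger_gap: 85.6
```

```bash
python3 - <<'E'
from h import *
w=optics.snapshot("wrist"); 
print(sense()["tool_pos"])
a=[482,-34]
for d in spotter.masks_of(w,"cover")[:2]:
    m=d["mask"]; print(d["p"],m.sum(),maskfit(w,m,[(63,11),(63,6),(31,31)],a))
p=proj(w,[[*a,11]])[0]; print(p)
crop(w,int(p[0]),int(p[1]),200,150,4,"pics/f.png",[(circ(a,63,11),(0,0,255)),(circ(a,31,31),(0,255,255)),(circ(a,28,31),(255,0,0))])
E
```

```text
[480.72716951 -33.39523074 160.88200406]
0.81 9310 (array([481.04994965, -34.55141068]), np.float64(0.20604436743250765))
[251.43965183 178.97842056]
```

View pics/f.png

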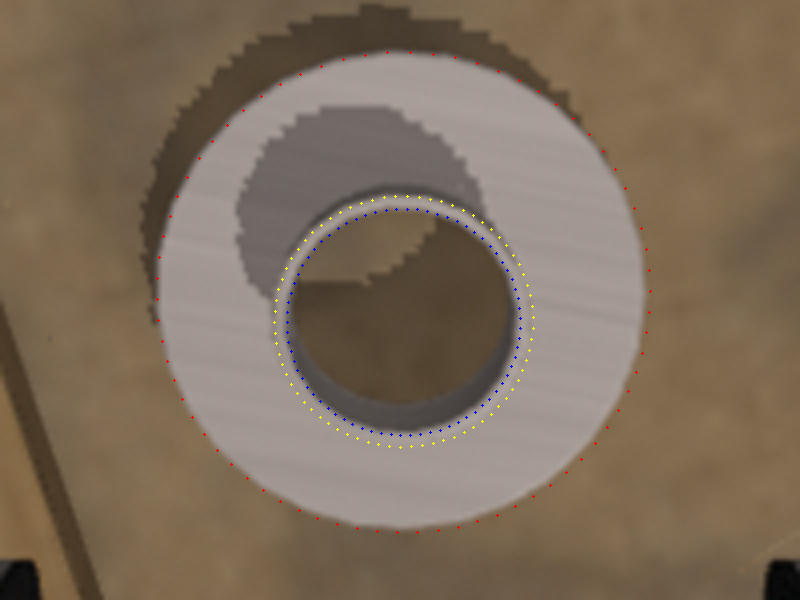

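Emit:
apply_moves(
  series=[
    [1, [0.001, 0, -0.045], 0],
    [0.95, [0.001, 0, -0.09], 0],
    [0.85, [0.001, -0.0005, -0.125], 0],
    [0.82, [0.001, -0.0005, -0.135], 0],
    [0.82, [0.001, -0.0005, -0.135], 0],
  ],
  grip_force=30,
)

```text
time: 4.05
tool_pos: [483.1, -32.2, 27.0]
tcp_rot: [179.9, 0.0, 166.7]
ft_force: [0.0, -0.1, 0.9]
finger_gap: 70.0
```

```bash
python3 - <<'E'
from h import *
w=optics.snapshot("wrist"); 
print(sense()["tool_pos"],sense()["finger_gap"],sense()["ft_force"])
cv2.imwrite("pics/g.png",w["color"])
E
```

```text
[483.93092336 -32.57640647  27.99343391] 70.05301412775496 [-0.33328345 -1.34639031 -0.54467216]
```

View pics/g.png

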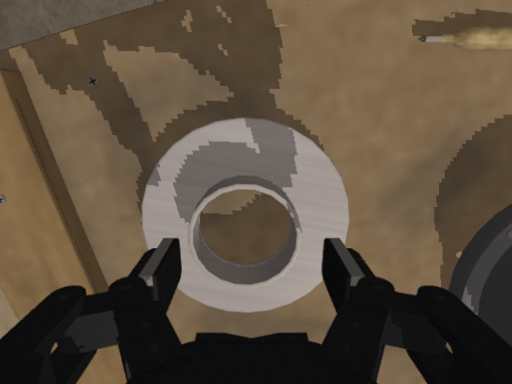

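```bash
cat >> h.py <<'E'
def avg(n=6):
    a=[]
    for i in range(n):
        optics.snapshot("top"); s=sense(); a.append(np.r_[s["tool_pos"],s["tcp_rot"],s["ft_force"],s["finger_gap"]])
    a=np.array(a); print(s["time"],a.mean(0).round(2),"sd",a.std(0).round(2)[:3]); return a.mean(0)
E
python3 - <<'E'
from h import *
avg()
E
```

```text
4.4 [ 4.8411e+02 -3.3210e+01  2.8230e+01  1.7988e+02  2.1000e-01  1.6666e+02
  3.3000e-01  4.0000e-02  2.7000e-01  7.0090e+01] sd [0.33 0.17 0.33]
```

Emit:
apply_moves(
  series=[
    [0.82, [-0.003, -0.001, -0.002], 0],
    [0.82, [-0.003, -0.001, -0.004], 0],
    [0.82, [-0.003, -0.001, -0.004], 0],
  ],
)

```text
time: 4.78
tool_pos: [480.2, -34.4, 23.3]
tcp_rot: [179.9, 0.1, 166.6]
ft_force: [0.5, 0.4, -0.2]
finger_gap: 70.2
```

```bash
python3 - <<'E'
from h import *
avg()
E
```

```text
5.075 [ 4.8050e+02 -3.4380e+01  2.3590e+01  1.7988e+02  1.5000e-01  1.6663e+02
 -1.0000e-02 -7.0000e-02  1.2000e-01  7.0070e+01] sd [0.08 0.01 0.07]
```

Emit:
apply_moves(
  series=[
    [0.82, [0, 0, -0.002], 0],
    [0.82, [0, 0, -0.004], 0],
    [0.82, [0, 0, -0.004], 0],
  ],
)

```text
time: 5.45
tool_pos: [480.3, -34.3, 19.3]
tcp_rot: [179.9, 0.1, 166.6]
ft_force: [-0.1, -0.5, 0.4]
finger_gap: 69.8
```

```bash
python3 - <<'E'
from h import *
avg(3)
s=optics.snapshot("scene"); p=proj(s,[[480,-34,30]])[0]; print(p); crop(s,int(p[0]),int(p[1]),120,90,6,"pics/h.png")
E
```

```text
5.6 [ 4.8051e+02 -3.4350e+01  1.9570e+01  1.7988e+02  1.5000e-01  1.6664e+02
 -2.8000e-01  7.0000e-02 -4.4000e-01  7.0140e+01] sd [0.06 0.03 0.07]
[274.53293549 255.74509323]
```

View pics/h.png

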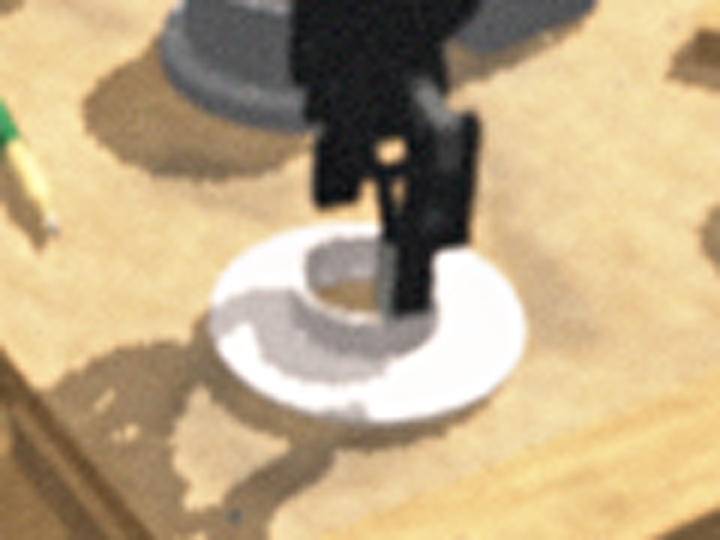

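Emit:
apply_moves(
  series=[
    [0.72, [0.0005, 0, -0.0005], 0],
    [0.6, [0.0005, 0, -0.0005], 0],
    [0.6, [0.0005, 0, -0.0005], 0],
    [0.6, [0.0005, 0, -0.0005], 0],
  ],
  grip_force=40,
)

```text
time: 6.15
tool_pos: [481.1, -34.4, 19.2]
tcp_rot: [179.9, 0.2, 166.6]
ft_force: [1.0, -0.5, 0.5]
finger_gap: 51.4
```

```bash
python3 - <<'E'
from h import *
avg(3)
E
```

```text
6.3 [ 4.8115e+02 -3.4370e+01  1.9220e+01  1.7988e+02  1.6000e-01  1.6664e+02
  3.7000e-01  1.6000e-01 -1.7000e-01  5.1200e+01] sd [0.02 0.01 0.02]
```

```bash
python3 - <<'E'
from h import *
s=optics.snapshot("scene"); p=proj(s,[[480,-34,30]])[0]; crop(s,int(p[0]),int(p[1]),120,90,6,"pics/i.png")
w=optics.snapshot("wrist"); cv2.imwrite("pics/i2.png",w["color"])
E
```

```text
(no output)
```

View pics/i.png

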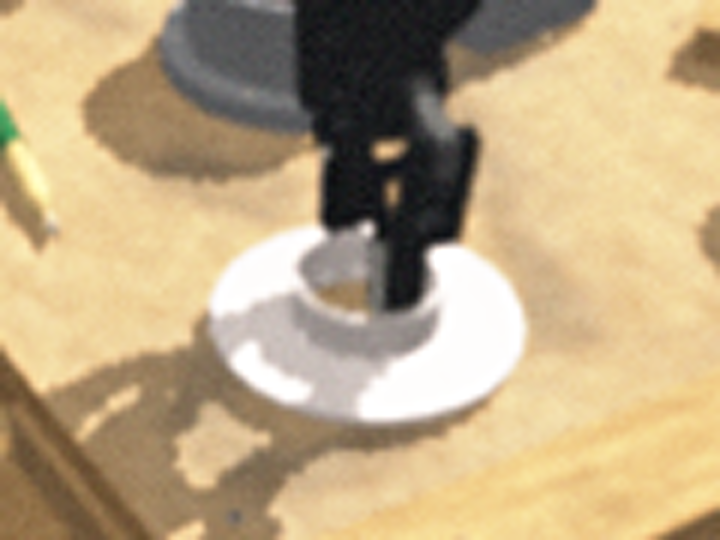

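View pics/i2.png

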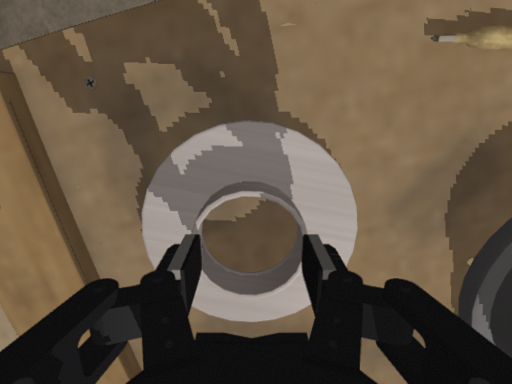

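```bash
python3 - <<'E'
from h import *
st=sense(); T=st["tool_pos"]; yaw=np.radians(st["tcp_rot"][2]); j=np.array([np.cos(yaw-np.pi/2),np.sin(yaw-np.pi/2)]); print(j,st["finger_gap"])
s=optics.snapshot("scene"); w=optics.snapshot("wrist")
o=np.array([274,255])-[60,45]
for z in (8,12,20,31,40):
    P=[[*(T[:2]+sg*j*st["finger_gap"]/2),z] for sg in(1,-1)]
    print(z,"scene zoomed",((proj(s,P)-o+.5)*6-.5).round(0).tolist(),"wrist",proj(w,P).round(0).tolist())
for n,p in(("scene",s),("wrist",w)):
  for d in spotter.masks_of(p,"cover")[:1]: print(n,maskfit(p,d["mask"],[(63,11),(63,6),(31,31)],[481,-34]))
a=[481,-34.5]
p=proj(w,[[*a,11]])[0]
crop(w,int(p[0]),int(p[1]),260,190,3,"pics/j.png",[(circ(a,63,11),(0,0,255)),(circ(a,31,31),(0,255,255)),(circ(a,28,31),(255,0,0))])
p=proj(s,[[*a,11]])[0]
crop(s,int(p[0]),int(p[1]),120,90,6,"pics/j2.png",[(circ(a,63,11),(0,0,255)),(circ(a,31,31),(0,255,255)),(circ(a,28,31),(255,0,0))])
E
```

```text
[0.23113157 0.9729225 ] 51.321131116336296
8 scene zoomed [[344.0, 284.0], [389.0, 360.0]] wrist [[294.0, 230.0], [206.0, 230.0]]
12 scene zoomed [[344.0, 276.0], [390.0, 352.0]] wrist [[295.0, 233.0], [205.0, 233.0]]
20 scene zoomed [[345.0, 260.0], [391.0, 335.0]] wrist [[297.0, 238.0], [203.0, 239.0]]
31 scene zoomed [[346.0, 238.0], [392.0, 313.0]] wrist [[300.0, 248.0], [200.0, 248.0]]
40 scene zoomed [[347.0, 220.0], [393.0, 294.0]] wrist [[303.0, 256.0], [197.0, 256.0]]
scene (array([483.18175983, -32.78462791]), np.float64(0.21388962239239506))
wrist (array([481.13762116, -34.55241764]), np.float64(0.29804458858936))
```

View pics/j.png

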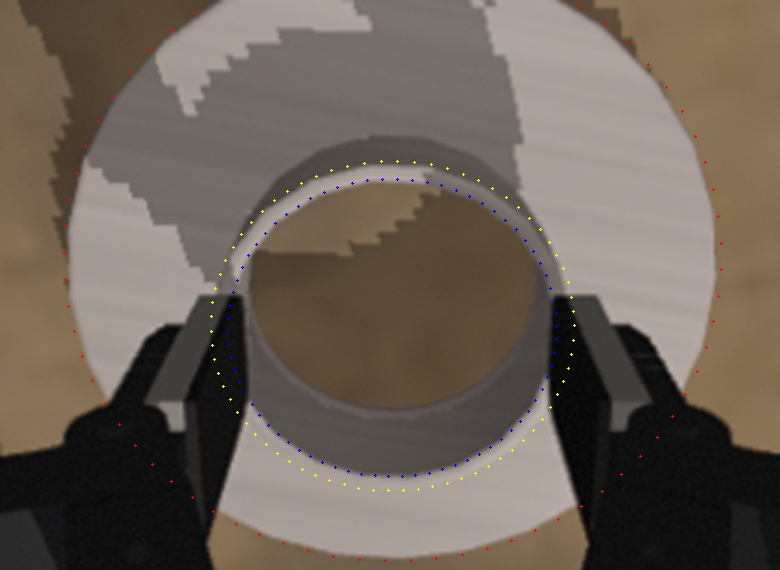

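View pics/j2.png

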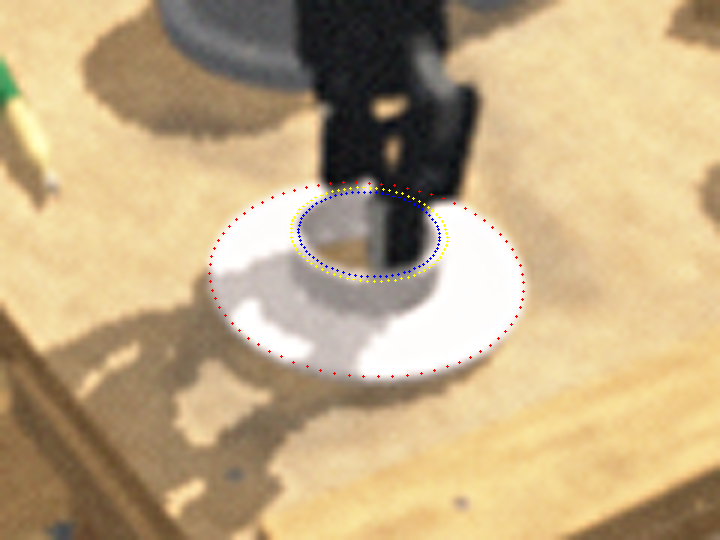

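Emit:
apply_moves(
  series=[
    [0.83, [0, 0, 0.003], 0],
    [0.83, [0, 0, 0.003], 0],
    [0.83, [0, 0, 0.001], 0],
    [0.83, [0, 0, -0.004], 0],
    [0.83, [0, 0, -0.007], 0],
  ],
)

```text
time: 7.22
tool_pos: [480.7, -34.3, 11.6]
tcp_rot: [179.9, 0.1, 166.6]
ft_force: [-0.4, -0.5, 0.1]
finger_gap: 71.1
```

```bash
python3 - <<'E'
from h import *
avg(3)
w=optics.snapshot("wrist"); cv2.imwrite("pics/k.png",cv2.resize(w["color"][150:384],None,fx=1.5,fy=1.5,interpolation=cv2.INTER_CUBIC))
E
```

```text
7.375 [ 4.8060e+02 -3.4290e+01  1.1490e+01  1.7989e+02  1.0000e-01  1.6664e+02
  3.0000e-02  4.0000e-01 -5.8000e-01  7.0740e+01] sd [0.12 0.02 0.21]
```

View pics/k.png

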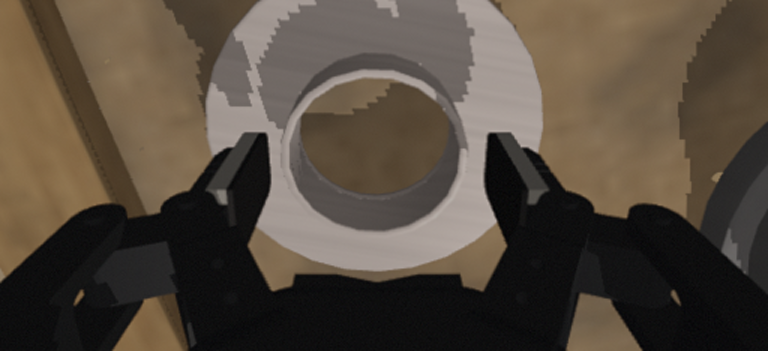

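Emit:
apply_moves(
  series=[
    [0.83, [0, 0, -0.003], 0],
    [0.83, [0, 0, -0.006], 0],
    [0.83, [0, 0, -0.008], 0],
    [0.83, [0, 0, -0.008], 0],
  ],
)

```text
time: 7.92
tool_pos: [480.7, -34.3, 3.7]
tcp_rot: [179.9, 0.1, 166.6]
ft_force: [0.3, 0.2, 0.3]
finger_gap: 71.0
```

```bash
python3 - <<'E'
from h import *
avg(3)
w=optics.snapshot("wrist"); cv2.imwrite("pics/l.png",cv2.resize(w["color"][150:384],None,fx=1.5,fy=1.5,interpolation=cv2.INTER_CUBIC))
s=optics.snapshot("scene"); p=proj(s,[[480,-34,30]])[0]; crop(s,int(p[0]),int(p[1]),120,90,6,"pics/l2.png")
E
```

```text
8.075 [ 4.8095e+02 -3.4330e+01  3.9900e+00  1.7988e+02  1.3000e-01  1.6664e+02
  1.2000e-01  2.7000e-01  1.5000e-01  7.1010e+01] sd [0.06 0.02 0.08]
```

View pics/l.png

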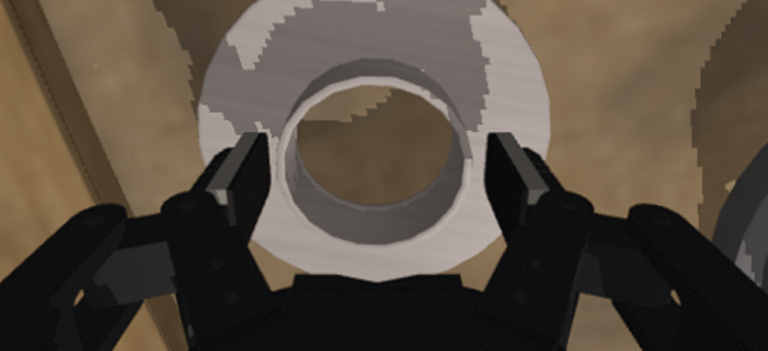

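View pics/l2.png

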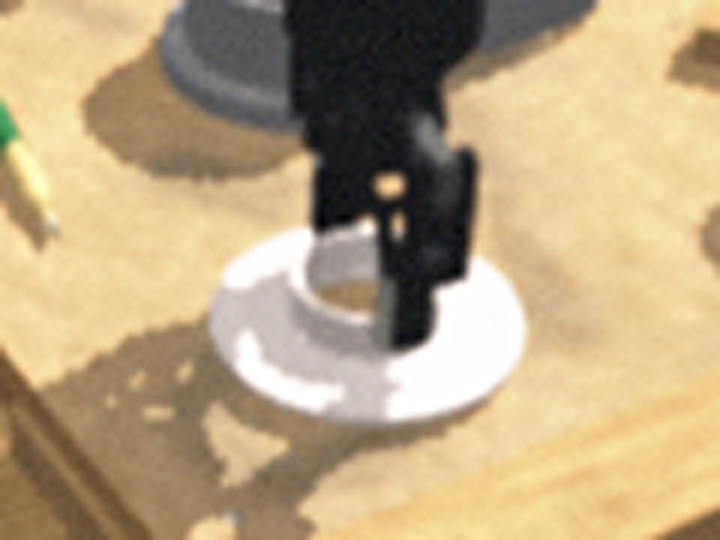

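Emit:
apply_moves(
  series=[
    [0.83, [0, 0, -0.0015], 0],
    [0.75, [0, 0, -0.0025], 0],
    [0.62, [0, 0, -0.0025], 0],
    [0.62, [0, 0, -0.0025], 0],
    [0.62, [0, 0, -0.0025], 0],
  ],
  grip_force=40,
)

```text
time: 8.8
tool_pos: [481.3, -34.4, 2.0]
tcp_rot: [179.9, 0.2, 166.6]
ft_force: [-2.1, 0.0, 5.0]
finger_gap: 59.9
```

```bash
python3 - <<'E'
from h import *
avg(3)
E
```

```text
8.95 [ 4.8124e+02 -3.4370e+01  2.0200e+00  1.7988e+02  1.6000e-01  1.6665e+02
 -1.9500e+00  7.0000e-02  5.2300e+00  6.0100e+01] sd [0.01 0.   0.01]
```

Emit:
apply_moves(
  series=[
    [0.62, [0, 0, 0.01], 0],
    [0.62, [0, 0, 0.035], 0],
    [0.62, [0, 0, 0.07], 0],
    [0.62, [0, 0, 0.1], 0],
    [0.62, [0, 0, 0.1], 0],
  ],
)

```text
time: 9.57
tool_pos: [483.5, -34.8, 105.1]
tcp_rot: [179.9, 0.5, 166.6]
ft_force: [-0.2, -0.4, -2.5]
finger_gap: 60.2
```

```bash
python3 - <<'E'
from h import *
avg(2)
w=optics.snapshot("wrist"); cv2.imwrite("pics/m.png",w["color"])
s=optics.snapshot("scene"); p=proj(s,[[480,-34,110]])[0]; crop(s,int(p[0]),int(p[1]),160,120,5,"pics/m2.png")
E
```

```text
9.675 [ 4.8158e+02 -3.4430e+01  1.0236e+02  1.7988e+02  2.4000e-01  1.6664e+02
  1.0000e-01 -2.1000e-01 -2.8900e+00  5.9970e+01] sd [0.56 0.09 0.73]
```

View pics/m.png

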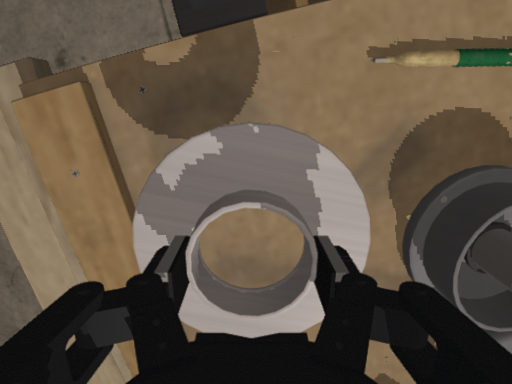

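View pics/m2.png

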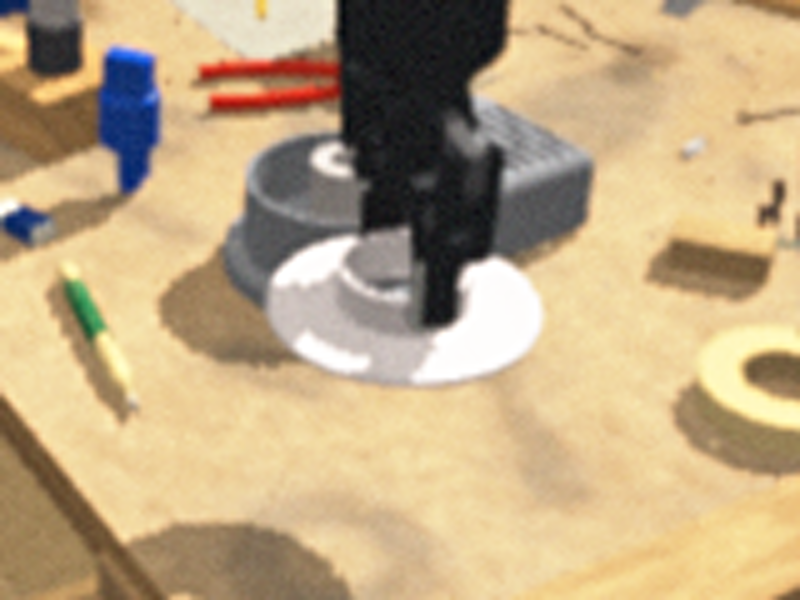

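Emit:
apply_moves(
  series=[
    [0.62, [0.0235, 0.048, 0], 0],
    [0.62, [0.047, 0.0965, 0], 0],
    [0.62, [0.0705, 0.145, 0], 0],
    [0.62, [0.0935, 0.193, 0], 0],
    [0.62, [0.0935, 0.193, 0], 0],
  ],
)

```text
time: 10.4
tool_pos: [573.1, 162.0, 98.1]
tcp_rot: [179.9, -0.2, 166.9]
ft_force: [-0.8, -0.7, -1.6]
finger_gap: 59.9
```

```bash
python3 - <<'E'
from h import *
a=avg(5)
w=optics.snapshot("wrist"); z0=a[2]-2; c=a[:2]
def dr(z0,c): return [(circ(c,63,z0+11),(0,0,255)),(circ(c,31,z0+31),(0,255,255)),(circ(c,28,z0+31),(255,0,0))]
p=proj(w,[[*c,z0+11]])[0]; crop(w,int(p[0]),int(p[1]),260,190,3,"pics/n.png",dr(z0,c))
s=optics.snapshot("scene"); p=proj(s,[[*c,z0]])[0]; crop(s,int(p[0]),int(p[1]),130,100,6,"pics/n2.png",dr(z0,c))
E
```

```text
10.65 [ 5.7246e+02  1.5864e+02  9.8730e+01  1.7997e+02 -1.3000e-01  1.6668e+02
  2.0000e-01  1.0000e-01 -2.3300e+00  6.0050e+01] sd [0.18 0.9  0.57]
```

View pics/n.png

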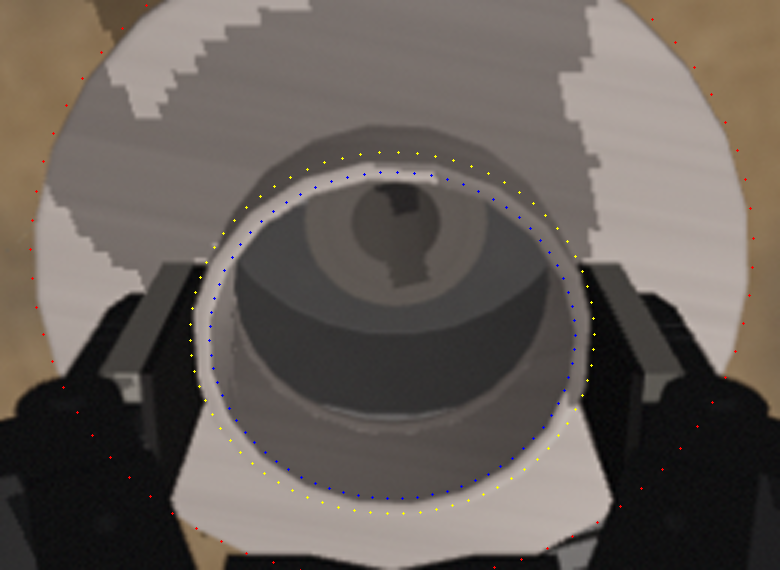

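View pics/n2.png

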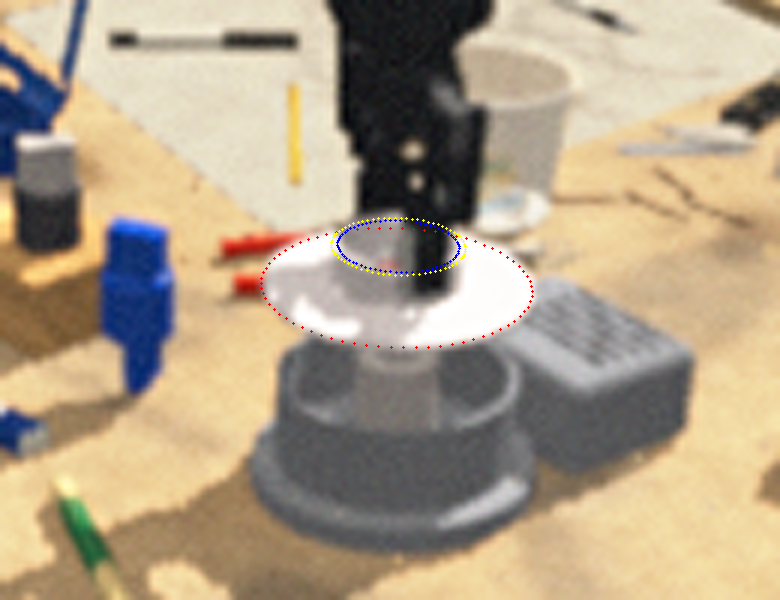

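Emit:
apply_moves(
  series=[
    [0.62, [0.002, 0, -0.01], 0],
    [0.62, [0.002, 0, -0.02], 0],
    [0.62, [0.002, 0, -0.02], 0],
  ],
)

```text
time: 11.12
tool_pos: [573.9, 157.3, 78.4]
tcp_rot: [180.0, -0.2, 166.5]
ft_force: [0.0, -0.2, -2.2]
finger_gap: 59.7
```

```bash
python3 - <<'E'
from h import *
for i in range(5): avg(1)
E
```

```text
11.175 [ 5.7441e+02  1.5754e+02  7.9160e+01  1.7995e+02 -1.1000e-01  1.6656e+02
  3.0000e-02 -4.4000e-01 -2.4900e+00  5.9880e+01] sd [0. 0. 0.]
11.225 [ 5.7492e+02  1.5768e+02  7.9780e+01  1.7992e+02 -5.0000e-02  1.6656e+02
 -1.0000e-01  2.5000e-01 -1.6600e+00  6.0030e+01] sd [0. 0. 0.]
11.275 [ 5.7526e+02  1.5781e+02  8.0240e+01  1.7990e+02 -1.0000e-02  1.6656e+02
 -4.8000e-01 -8.3000e-01 -1.0900e+00  6.0020e+01] sd [0. 0. 0.]
11.325 [ 5.7542e+02  1.5786e+02  8.0490e+01  1.7990e+02  1.0000e-02  1.6657e+02
 -4.5000e-01 -5.2000e-01 -8.3000e-01  6.0310e+01] sd [0. 0. 0.]
11.375 [ 5.7551e+02  1.5788e+02  8.0610e+01  1.7989e+02  2.0000e-02  1.6657e+02
  9.0000e-01 -1.1000e-01 -2.0500e+00  5.9850e+01] sd [0. 0. 0.]
```

Emit:
apply_moves(
  series=[
    [0.62, [0, 0.0005, -0.008], 0],
    [0.62, [0, 0.0005, -0.016], 0],
    [0.62, [0, 0.0005, -0.021], 0],
    [0.62, [0, 0.0005, -0.0225], 0],
    [0.62, [0, 0.0005, -0.0225], 0],
  ],
)

```text
time: 12.0
tool_pos: [575.5, 158.4, 58.0]
tcp_rot: [179.9, 0.0, 166.6]
ft_force: [0.6, -0.5, -2.2]
finger_gap: 60.1
```

```bash
python3 - <<'E'
from h import *
for i in range(4): avg(1)
E
```

```text
12.05 [ 5.7566e+02  1.5839e+02  5.8270e+01  1.7988e+02  4.0000e-02  1.6657e+02
  1.9000e-01 -1.2000e-01 -2.1500e+00  6.0330e+01] sd [0. 0. 0.]
12.1 [ 5.7575e+02  1.5842e+02  5.8380e+01  1.7988e+02  5.0000e-02  1.6657e+02
 -3.2000e-01 -9.4000e-01 -2.3100e+00  5.9880e+01] sd [0. 0. 0.]
12.15 [ 5.7583e+02  1.5842e+02  5.8500e+01  1.7987e+02  6.0000e-02  1.6657e+02
  2.0000e-01  2.9000e-01 -2.1100e+00  6.0530e+01] sd [0. 0. 0.]
12.2 [ 5.7582e+02  1.5842e+02  5.8490e+01  1.7988e+02  6.0000e-02  1.6657e+02
  7.0000e-02 -4.8000e-01 -1.0300e+00  5.9680e+01] sd [0. 0. 0.]
```

Emit:
apply_moves(
  series=[
    [0.62, [-0.0005, 0, -0.0015], 0],
    [0.62, [-0.0005, 0, -0.0025], 0],
    [0.62, [-0.0005, 0, -0.003], 0],
    [0.62, [-0.0005, 0, -0.003], 0],
  ],
)

```text
time: 12.7
tool_pos: [575.4, 158.5, 56.2]
tcp_rot: [179.9, 0.1, 166.6]
ft_force: [-3.9, -0.6, 5.4]
finger_gap: 60.1
```

```bash
python3 - <<'E'
from h import *
for i in range(4): avg(1)
c=[575,158.5]; z0=54
s=optics.snapshot("scene"); p=proj(s,[[*c,z0]])[0]; crop(s,int(p[0]),int(p[1]),130,100,6,"pics/o2.png",[(circ(c,63,z0+11),(0,0,255)),(circ(c,31,z0+31),(0,255,255))])
E
```

```text
12.75 [ 5.7537e+02  1.5844e+02  5.6240e+01  1.7987e+02  7.0000e-02  1.6657e+02
 -3.6400e+00 -4.8000e-01  4.9700e+00  5.9820e+01] sd [0. 0. 0.]
12.8 [ 5.7536e+02  1.5849e+02  5.6230e+01  1.7987e+02  6.0000e-02  1.6657e+02
 -4.4200e+00 -1.2400e+00  4.7400e+00  6.0290e+01] sd [0. 0. 0.]
12.85 [ 5.7535e+02  1.5845e+02  5.6230e+01  1.7987e+02  7.0000e-02  1.6657e+02
 -4.4900e+00 -1.0100e+00  5.2800e+00  6.0310e+01] sd [0. 0. 0.]
12.9 [ 5.7535e+02  1.5844e+02  5.6200e+01  1.7988e+02  6.0000e-02  1.6657e+02
 -4.1200e+00 -5.3000e-01  5.0000e+00  5.9940e+01] sd [0. 0. 0.]
```

View pics/o2.png

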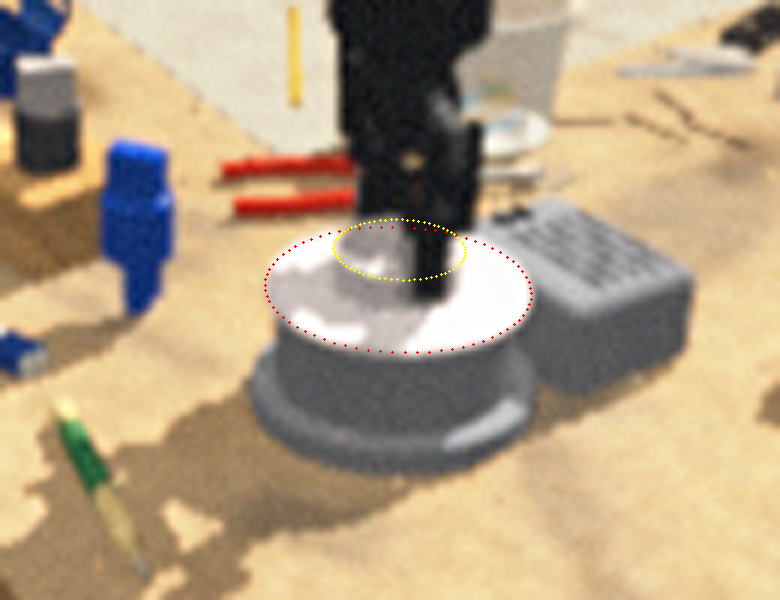

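Emit:
apply_moves(
  series=[
    [0.8, [0, 0, 0.001], 0],
    [0.88, [0, 0, 0.001], 0],
    [0.88, [0, 0, 0.001], 0],
    [0.88, [0, 0, 0.01], 0],
    [0.88, [0, 0, 0.04], 0],
  ],
)

```text
time: 13.58
tool_pos: [573.7, 158.1, 94.9]
tcp_rot: [180.0, -0.2, 166.6]
ft_force: [-0.1, -0.9, -0.5]
finger_gap: 74.8
```

Emit:
apply_moves(
  series=[
    [0.88, [-0.01, 0.02, 0.05], 0],
    [0.88, [-0.015, 0.06, 0.1], 0],
    [0.88, [-0.02, 0.115, 0.11], 0],
  ],
)

```text
time: 13.95
tool_pos: [556.2, 274.1, 211.2]
tcp_rot: [179.7, 0.3, 166.4]
ft_force: [1.3, 0.1, -0.1]
finger_gap: 74.9
```

```bash
python3 - <<'E'
from h import *
for i in range(3): avg(1)
c=[575,158.5]; z0=54
dr=[(circ(c,63,z0+11),(0,0,255)),(circ(c,31,z0+31),(0,255,255))]
s=optics.snapshot("scene"); p=proj(s,[[*c,z0]])[0]; crop(s,int(p[0]),int(p[1]),130,100,6,"pics/p1.png",dr)
w=optics.snapshot("wrist"); cv2.imwrite("pics/p2.png",w["color"])
E
```

```text
14.0 [ 5.5400e+02  2.8155e+02  2.1098e+02  1.7949e+02  1.3000e-01  1.6670e+02
 -3.9100e+00  2.5300e+00  6.8000e-01  7.5260e+01] sd [0. 0. 0.]
14.05 [ 5.5392e+02  2.7865e+02  2.0890e+02  1.7967e+02  7.0000e-02  1.6681e+02
  8.6000e-01 -7.3000e-01 -5.9000e-01  7.5460e+01] sd [0. 0. 0.]
14.1 [ 5.5377e+02  2.7602e+02  2.0709e+02  1.7984e+02 -1.0000e-02  1.6678e+02
  8.0000e-01 -3.9000e-01 -2.7000e-01  7.5210e+01] sd [0. 0. 0.]
```

View pics/p1.png

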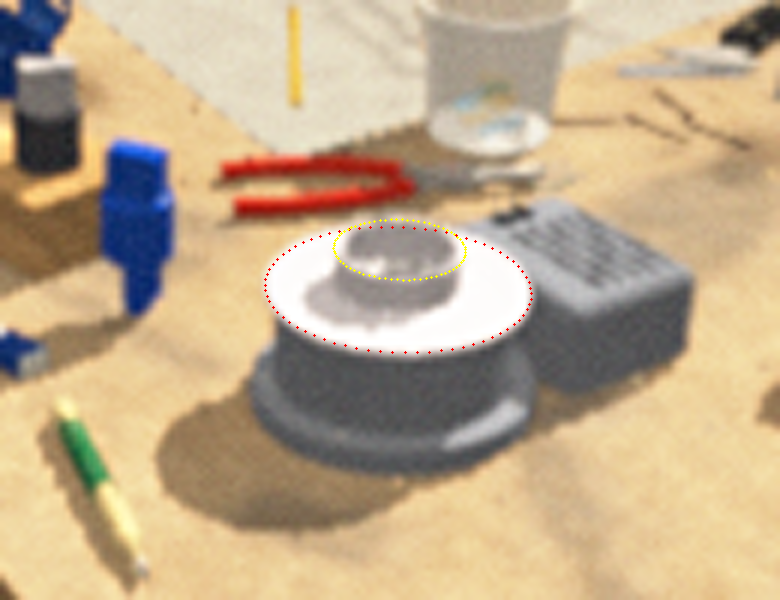

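View pics/p2.png

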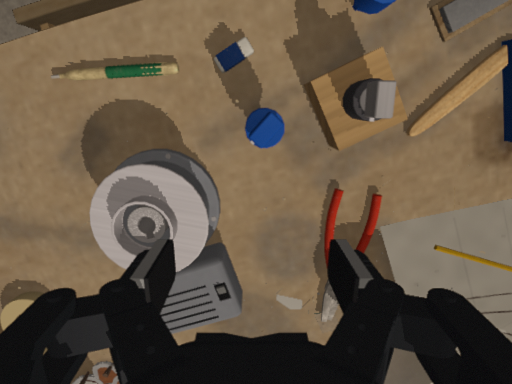

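Emit:
apply_moves(
  series=[
    [0.88, [-0.02, 0.04, 0.005], 0],
    [0.88, [-0.04, 0.08, 0.01], 0],
    [0.88, [-0.054, 0.116, 0.015], 0],
    [0.88, [-0.054, 0.116, 0.015], 0],
    [0.88, [-0.054, 0.116, 0.015], 0],
  ],
)

```text
time: 14.82
tool_pos: [499.9, 387.6, 219.2]
tcp_rot: [-179.9, -0.2, 166.6]
ft_force: [-0.1, -1.5, 0.0]
finger_gap: 75.4
```

```bash
python3 - <<'E'
from h import *
for i in range(4): avg(1)
w=optics.snapshot("wrist"); cv2.imwrite("pics/q.png",w["color"]); np.save("w_head.npy",w,allow_pickle=True)
t=optics.snapshot("top"); np.save("t_head.npy",t,allow_pickle=True)
s=optics.snapshot("scene"); np.save("s_head.npy",s,allow_pickle=True)
E
```

```text
14.875 [ 5.0000e+02  3.8739e+02  2.1923e+02 -1.7992e+02 -1.8000e-01  1.6653e+02
  0.0000e+00 -8.7000e-01  8.4000e-01  7.5250e+01] sd [0. 0. 0.]
14.925 [ 5.0010e+02  3.8742e+02  2.1937e+02 -1.7994e+02 -1.8000e-01  1.6651e+02
 -3.4000e-01  2.0000e-01  3.3000e-01  7.5130e+01] sd [0. 0. 0.]
14.975 [ 5.0012e+02  3.8754e+02  2.1951e+02 -1.7995e+02 -1.7000e-01  1.6651e+02
  8.3000e-01 -1.2400e+00  1.7000e-01  7.4900e+01] sd [0. 0. 0.]
15.025 [ 5.0009e+02  3.8774e+02  2.1963e+02 -1.7996e+02 -1.6000e-01  1.6652e+02
  4.9000e-01  1.1800e+00 -3.7000e-01  7.4790e+01] sd [0. 0. 0.]
```

View pics/q.png

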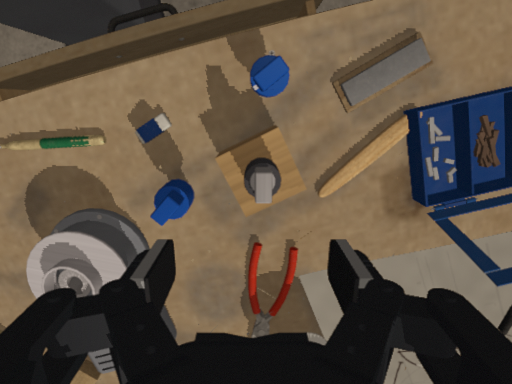

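```bash
cat >> h.py <<'E'
def plan(s,g,z,N=400,k=6):
    yy,xx=np.mgrid[0:N,0:N]; P=np.c_[(g[0]-(yy.ravel()-N/2)/k),(g[1]-(xx.ravel()-N/2)/k),np.full(N*N,float(z))]
    q=proj(s,P).astype(np.float32).reshape(N,N,2)
    return cv2.remap(s["color"],q[...,0],q[...,1],cv2.INTER_CUBIC)
E
python3 - <<'E'
from h import *
w=np.load("w_head.npy",allow_pickle=True).item()
ims=[]
for z in(105,79):
    im=plan(w,[500,390],z); 
    for i in range(0,400,60): cv2.line(im,(i+20,0),(i+20,399),(0,255,255) if i+20==200 else (90,90,90),1); cv2.line(im,(0,i+20),(399,i+20),(0,255,255) if i+20==200 else (90,90,90),1)
    ims.append(im)
cv2.imwrite("pics/r.png",np.hstack(ims))
E
```

```text
(no output)
```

View pics/r.png

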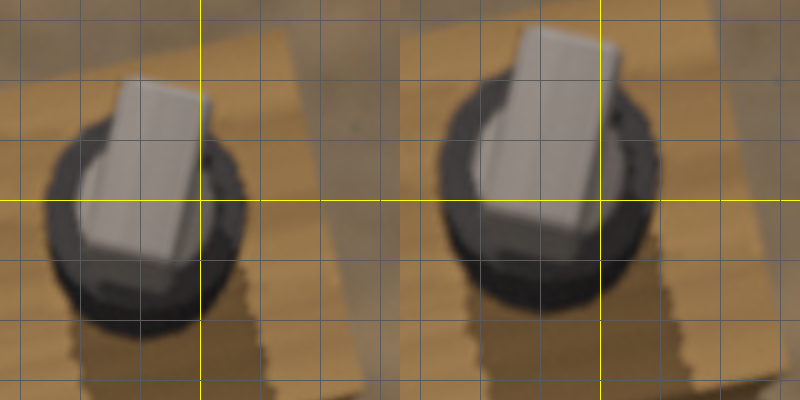

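```bash
python3 - <<'E'
from h import *
w=np.load("w_head.npy",allow_pickle=True).item(); t=np.load("top.npy",allow_pickle=True).item(); s=np.load("s_head.npy",allow_pickle=True).item()
ims=[]
for z in(79,105):
    im=plan(t,[500,390],z,300,6); im[150]=im[:,150]=(0,255,255); ims.append(im)
cv2.imwrite("pics/s.png",np.hstack(ims))
pw=proj(w,[[505.2,398.7,105]])
# model overlay given candidate
def model(c,z0,a):
    R=np.array([[np.cos(a),-np.sin(a)],[np.sin(a),np.cos(a)]])
    k=np.array([[15,8],[15,-8],[-15,-8],[-15,8],[15,8]]);b=[]
    for i in range(4): b+= [k[i]+(k[i+1]-k[i])*f for f in np.linspace(0,1,12)]
    b=np.array(b)@R.T+c
    return [(np.c_[b,np.full(len(b),z0+94.)],(0,0,255)),(np.c_[b,np.full(len(b),z0+68.)],(0,255,0)),(circ(c,19,z0+68),(255,255,0)),(circ(c,19,z0+34),(255,0,255))]
for n,p in(("w",w),("t",t),("s",s)):
    q=proj(p,[[505,398.5,80]])[0]; crop(p,int(q[0]),int(q[1]),64,60,6,f"pics/s_{n}.png",model([505.2,398.6],11,np.radians(-13)))
im=np.hstack([cv2.imread(f"pics/s_{n}.png") for n in "wts"]); cv2.imwrite("pics/s3.png",cv2.resize(im,None,fx=.69,fy=.69))
print(im.shape)
E
```

```text
(360, 1152, 3)
```

View pics/s3.png

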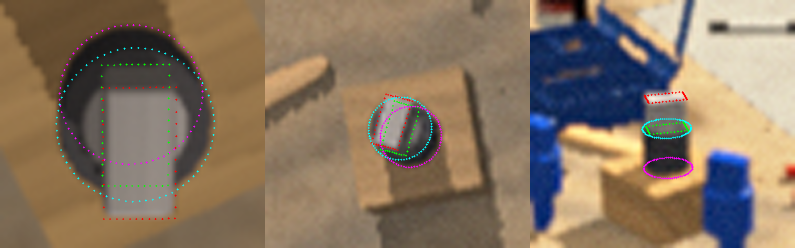

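View pics/s.png

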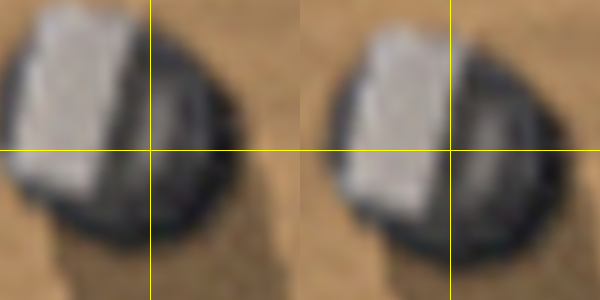

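Emit:
apply_moves(
  series=[
    [0.5, [0.005, 0.011, -0.03], 0],
    [0.5, [0.005, 0.011, -0.07], 0],
    [0.5, [0.005, 0.011, -0.105], 0],
    [0.5, [0.005, 0.011, -0.11], 0],
    [0.5, [0.005, 0.011, -0.11], 0],
  ],
  grip_force=60,
)

```text
time: 15.8
tool_pos: [505.2, 399.5, 110.7]
tcp_rot: [180.0, -0.1, 166.6]
ft_force: [0.0, -0.1, 0.8]
finger_gap: 42.7
```

```bash
python3 - <<'E'
from h import *
for i in range(4): avg(1)
w=optics.snapshot("wrist"); cv2.imwrite("pics/u.png",w["color"])
s=optics.snapshot("scene"); q=proj(s,[[505,398.5,80]])[0]; crop(s,int(q[0]),int(q[1]),100,80,7,"pics/u2.png")
E
```

```text
15.85 [ 5.0582e+02  3.9991e+02  1.1181e+02  1.7991e+02 -6.0000e-02  1.6655e+02
  8.6000e-01  4.0000e-01  2.6000e-01  4.2490e+01] sd [0. 0. 0.]
15.9 [ 5.0614e+02  4.0017e+02  1.1239e+02  1.7986e+02 -1.0000e-02  1.6656e+02
 -1.1400e+00 -6.0000e-02  2.0000e-02  4.2440e+01] sd [0. 0. 0.]
15.95 [ 5.0614e+02  4.0020e+02  1.1242e+02  1.7986e+02 -1.0000e-02  1.6656e+02
  1.1200e+00 -7.2000e-01 -1.1000e-01  4.2840e+01] sd [0. 0. 0.]
16.0 [ 5.0603e+02  4.0017e+02  1.1222e+02  1.7986e+02 -2.0000e-02  1.6656e+02
  1.0000e-01 -4.0000e-01  4.0000e-01  4.2340e+01] sd [0. 0. 0.]
```

View pics/u.png

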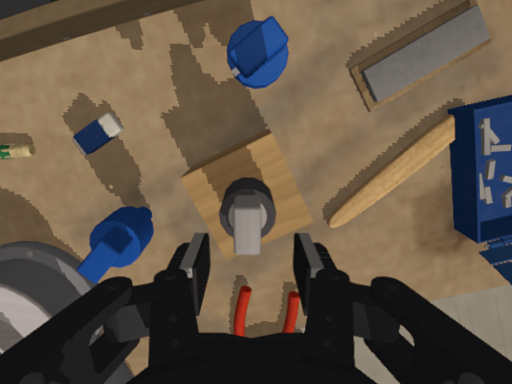

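View pics/u2.png

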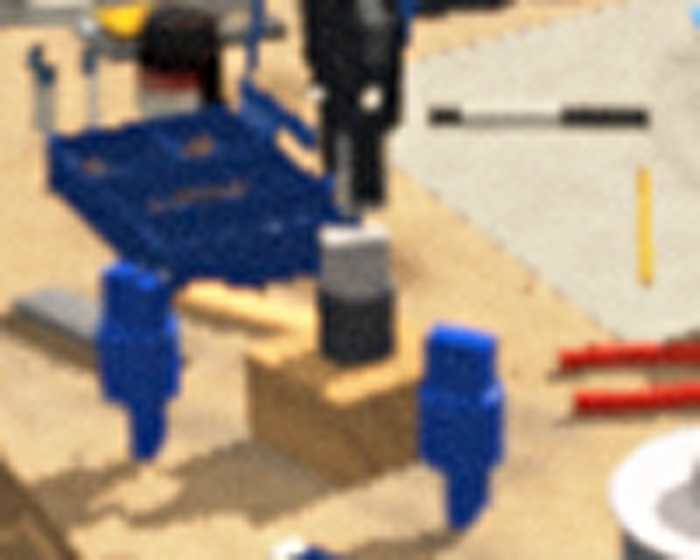

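Emit:
apply_moves(
  series=[
    [0.5, [-0.001, -0.0015, -0.008], 0],
    [0.5, [-0.001, -0.0015, -0.018], 0],
    [0.5, [-0.001, -0.0015, -0.022], 0],
    [0.5, [-0.001, -0.0015, -0.022], 0],
  ],
)

```text
time: 16.6
tool_pos: [504.1, 398.1, 88.5]
tcp_rot: [180.0, -0.1, 166.6]
ft_force: [0.4, -0.5, -0.0]
finger_gap: 42.7
```

```bash
python3 - <<'E'
from h import *
for i in range(3): avg(1)
w=optics.snapshot("wrist"); cv2.imwrite("pics/v.png",cv2.resize(w["color"][150:350,150:350],None,fx=3,fy=3,interpolation=cv2.INTER_CUBIC))
s=optics.snapshot("scene"); q=proj(s,[[505,398.5,80]])[0]; crop(s,int(q[0]),int(q[1]),60,60,9,"pics/v2.png")
E
```

```text
16.65 [ 5.0437e+02  3.9828e+02  8.9010e+01  1.7994e+02 -9.0000e-02  1.6656e+02
 -7.6000e-01  0.0000e+00  6.3000e-01  4.2170e+01] sd [0. 0. 0.]
16.7 [ 5.0465e+02  3.9844e+02  8.9450e+01  1.7991e+02 -6.0000e-02  1.6656e+02
 -3.0000e-02 -4.7000e-01  7.5000e-01  4.2750e+01] sd [0. 0. 0.]
16.75 [ 5.0479e+02  3.9853e+02  8.9710e+01  1.7989e+02 -5.0000e-02  1.6656e+02
  5.9000e-01  6.7000e-01  2.1000e-01  4.3000e+01] sd [0. 0. 0.]
```

View pics/v.png

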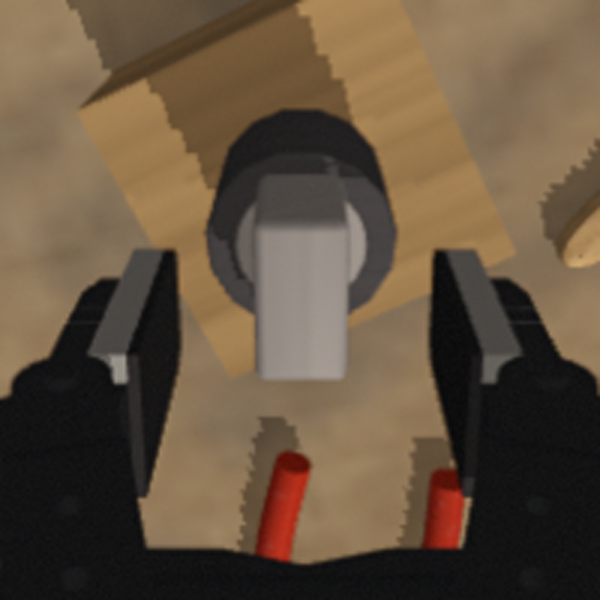

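View pics/v2.png

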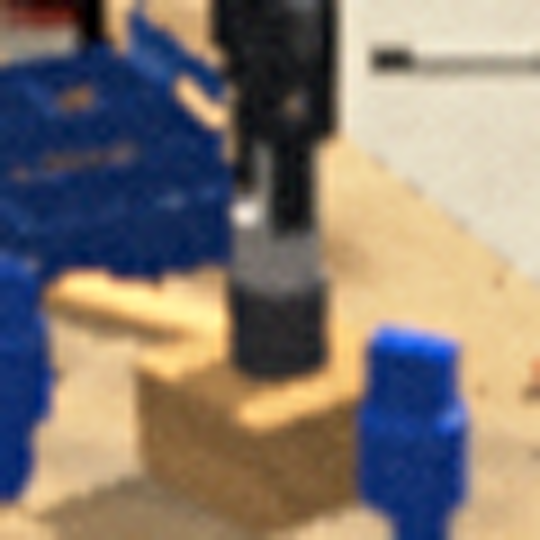

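Emit:
apply_moves(
  series=[
    [0.5, [0, 0, -0.006], 0],
    [0.5, [0, 0, -0.012], 0],
    [0.35, [0, 0, -0.012], 0],
    [0.25, [0, 0, -0.012], 0],
  ],
)

```text
time: 17.35
tool_pos: [504.8, 398.5, 77.7]
tcp_rot: [179.9, -0.0, 166.6]
ft_force: [0.2, 0.6, 0.3]
finger_gap: 21.5
```

Emit:
apply_moves(
  series=[
    [0.12, [0, 0, 0], 0],
    [0.1, [0, 0, 0], 0],
    [0.1, [0, 0, 0], 0],
    [0.1, [0, 0, 0], 0],
  ],
  grip_force=60,
)

```text
time: 17.85
tool_pos: [504.9, 398.5, 78.0]
tcp_rot: [179.9, -0.0, 166.6]
ft_force: [-0.9, -1.3, 2.1]
finger_gap: 14.5
```

```bash
python3 - <<'E'
from h import *
for i in range(3): avg(1)
w=optics.snapshot("wrist"); cv2.imwrite("pics/x.png",cv2.resize(w["color"][150:350,150:350],None,fx=3,fy=3,interpolation=cv2.INTER_CUBIC))
s=optics.snapshot("scene"); q=proj(s,[[505,398.5,80]])[0]; crop(s,int(q[0]),int(q[1]),60,60,9,"pics/x2.png")
E
```

```text
17.9 [ 5.0493e+02  3.9856e+02  7.8020e+01  1.7988e+02 -3.0000e-02  1.6657e+02
 -1.9700e+00 -2.0100e+00  2.2100e+00  1.4580e+01] sd [0. 0. 0.]
17.95 [ 5.0489e+02  3.9857e+02  7.8000e+01  1.7989e+02 -3.0000e-02  1.6656e+02
 -1.6900e+00 -1.9100e+00  3.8400e+00  1.4710e+01] sd [0. 0. 0.]
18.0 [ 5.0492e+02  3.9858e+02  7.8020e+01  1.7988e+02 -3.0000e-02  1.6656e+02
 -1.2200e+00 -1.1800e+00  4.2600e+00  1.4850e+01] sd [0. 0. 0.]
```

View pics/x.png

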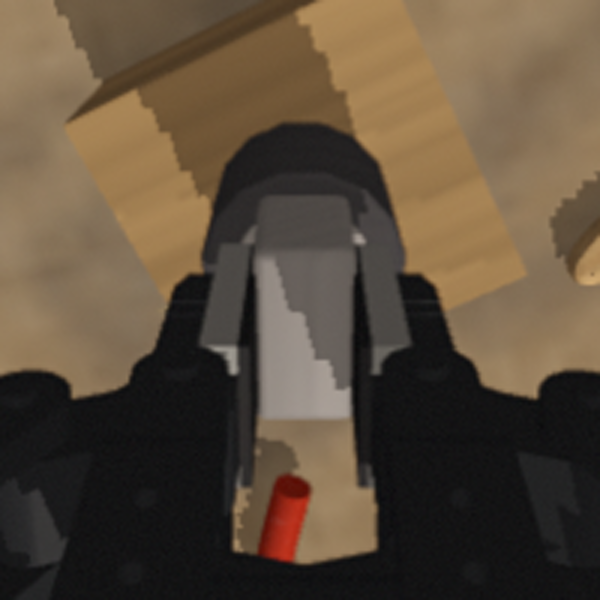

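View pics/x2.png

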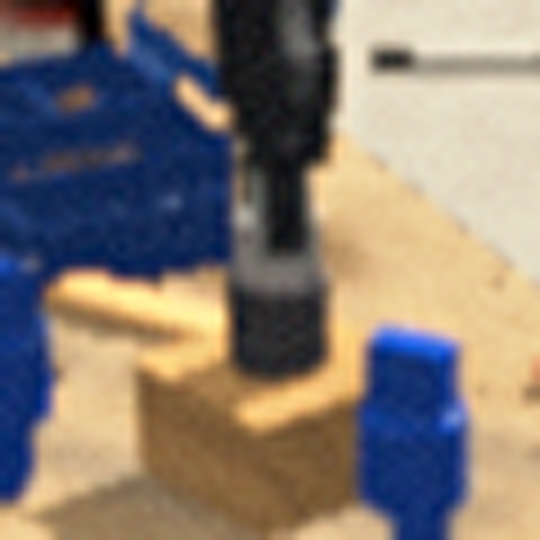

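Emit:
apply_moves(
  series=[
    [0.1, [0, 0, 0.01], 0],
    [0.1, [0, 0, 0.04], 0],
    [0.1, [0, 0, 0.085], 0],
    [0.1, [0, 0, 0.11], 0],
    [0.1, [0, 0, 0.11], 0],
  ],
  grip_force=80,
)

```text
time: 18.73
tool_pos: [506.2, 399.6, 191.0]
tcp_rot: [179.7, 0.2, 166.6]
ft_force: [0.3, 0.0, -2.8]
finger_gap: 14.0
```

```bash
python3 - <<'E'
from h import *
for i in range(4): a=avg(1)
s=optics.snapshot("scene"); q=proj(s,[[505,398.5,180]])[0]; crop(s,int(q[0]),int(q[1]),90,80,7,"pics/y.png")
E
```

```text
18.775 [ 5.0523e+02  3.9890e+02  1.8845e+02  1.7982e+02  2.0000e-02  1.6657e+02
  1.0000e-01  2.0000e-02 -2.7900e+00  1.3850e+01] sd [0. 0. 0.]
18.825 [ 5.0444e+02  3.9833e+02  1.8672e+02  1.7994e+02 -9.0000e-02  1.6656e+02
 -4.5000e-01 -8.5000e-01 -4.0000e+00  1.4110e+01] sd [0. 0. 0.]
18.875 [ 5.0397e+02  3.9800e+02  1.8575e+02 -1.7999e+02 -1.5000e-01  1.6656e+02
 -4.6000e-01 -7.0000e-02 -4.2200e+00  1.4130e+01] sd [0. 0. 0.]
18.925 [ 5.0380e+02  3.9786e+02  1.8541e+02 -1.7996e+02 -1.8000e-01  1.6656e+02
 -2.7000e-01 -2.6000e-01 -3.7300e+00  1.4040e+01] sd [0. 0. 0.]
```

View pics/y.png

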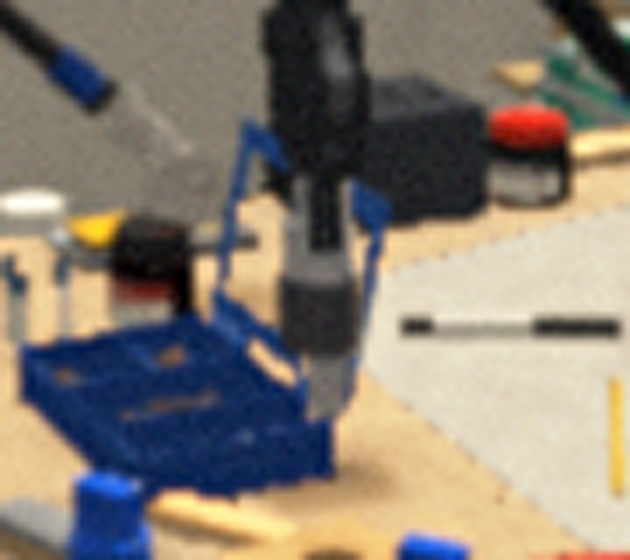

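Emit:
apply_moves(
  series=[
    [0.1, [0.015, -0.05, 0], 0.06],
    [0.1, [0.03, -0.1, 0], 0.12],
    [0.1, [0.045, -0.15, 0], 0.18],
    [0.1, [0.06, -0.2, 0], 0.24],
    [0.1, [0.0715, -0.239, 0], 0.257],
  ],
)

```text
time: 19.6
tool_pos: [575.0, 156.6, 183.9]
tcp_rot: [-179.9, -0.3, -178.7]
ft_force: [-0.0, -0.1, -3.1]
finger_gap: 14.0
```

Emit:
apply_moves(
  series=[
    [0.1, [0, 0, 0], 0],
    [0.1, [0, 0, 0], 0],
  ],
)

```text
time: 19.85
tool_pos: [574.3, 156.6, 182.6]
tcp_rot: [-179.9, -0.4, -178.8]
ft_force: [0.0, 1.0, -2.9]
finger_gap: 14.0
```

```bash
python3 - <<'E'
from h import *
for i in range(5): a=avg(1)
s=optics.snapshot("scene"); q=proj(s,[[575,158,130]])[0]; crop(s,int(q[0]),int(q[1]),110,110,5,"pics/z.png")
w=optics.snapshot("wrist"); cv2.imwrite("pics/z2.png",w["color"]); np.save("w3.npy",w,allow_pickle=True); np.save("s3.npy",s,allow_pickle=True)
E
```

```text
19.9 [ 5.7428e+02  1.5724e+02  1.8290e+02 -1.7994e+02 -4.0000e-01 -1.7869e+02
 -3.0000e-01  6.6000e-01 -3.0400e+00  1.3860e+01] sd [0. 0. 0.]
19.95 [ 5.7433e+02  1.5760e+02  1.8317e+02 -1.7994e+02 -3.8000e-01 -1.7865e+02
 -8.0000e-02 -7.9000e-01 -3.1300e+00  1.4110e+01] sd [0. 0. 0.]
20.0 [ 5.7448e+02  1.5775e+02  1.8344e+02 -1.7993e+02 -3.5000e-01 -1.7862e+02
 -1.0300e+00  5.7000e-01 -2.9100e+00  1.3970e+01] sd [0. 0. 0.]
20.05 [ 5.7456e+02  1.5778e+02  1.8364e+02 -1.7993e+02 -3.3000e-01 -1.7861e+02
 -3.4000e-01 -2.6000e-01 -2.9600e+00  1.4160e+01] sd [0. 0. 0.]
20.1 [ 5.7469e+02  1.5767e+02  1.8379e+02 -1.7993e+02 -3.2000e-01 -1.7861e+02
 -2.2000e-01  1.3100e+00 -2.4000e+00  1.4050e+01] sd [0. 0. 0.]
```

View pics/z.png

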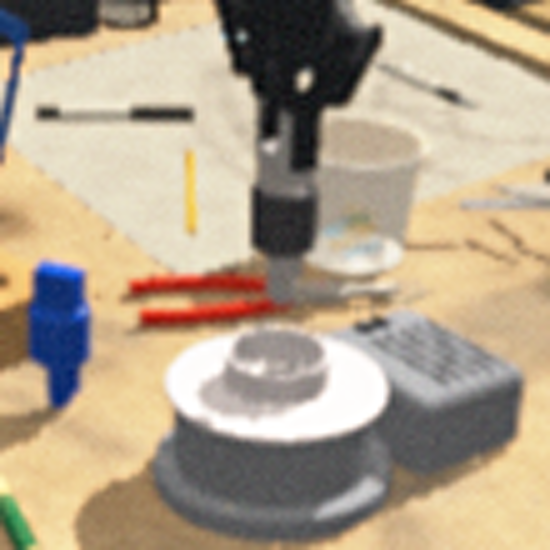

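View pics/z2.png

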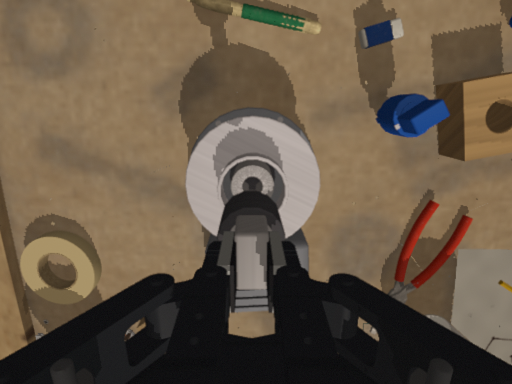

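```bash
python3 - <<'E'
from h import *
w=np.load("w3.npy",allow_pickle=True).item(); s=np.load("s3.npy",allow_pickle=True).item(); t=optics.snapshot("top")
st=sense()["tool_pos"]; c=st[:2]; z0=st[2]-67; print(c,z0)
d=[(circ(c,8,z0),(0,0,255)),(circ(c,19,z0+34),(255,0,255)),(circ(c,19,z0+68),(255,255,0)),(circ([575.3,158.6],19.5,70),(255,0,0))]
ims=[]
for n,p,k in(("s",s,7),("w",w,5)):
    q=proj(p,[[*c,z0+20]])[0]; f=f"pics/aa_{n}.png"; W=80 if n=="s" else 100
    crop(p,int(q[0]),int(q[1]),W,110 if n=="s" else 130,6 if n=="s" else 5,f,d)
E
```

```text
[574.86392459 157.24398465] 116.93294105654235
```

View pics/aa_s.png

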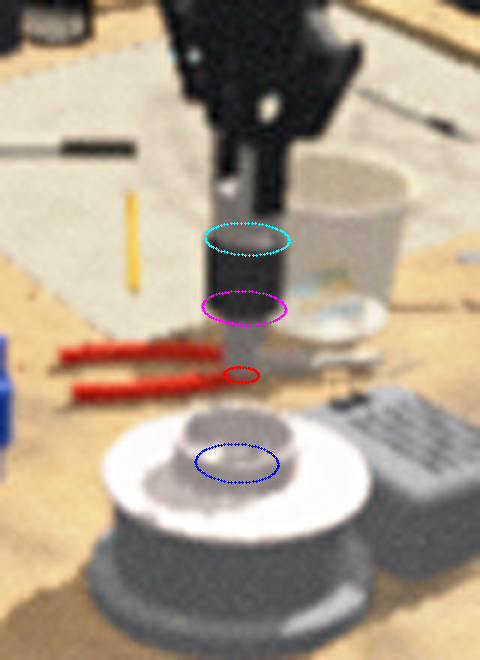

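View pics/aa_w.png

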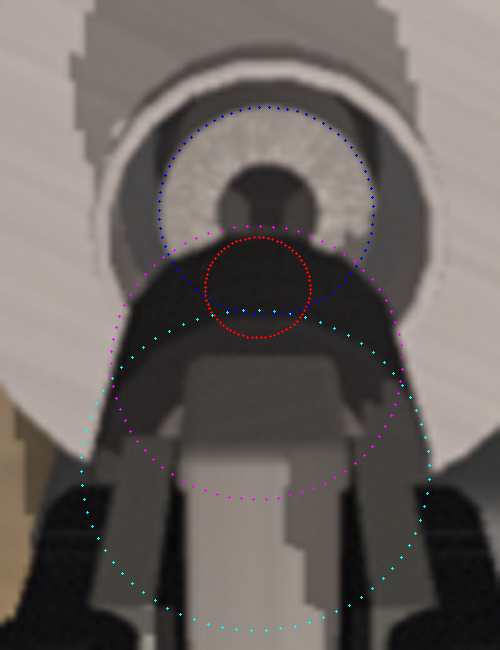

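Emit:
apply_moves(
  series=[
    [0.1, [0.0005, 0.0012, -0.015], 0],
    [0.1, [0.0005, 0.0012, -0.032], 0],
    [0.1, [0.0005, 0.0012, -0.042], 0],
    [0.1, [0.0005, 0.0012, -0.042], 0],
    [0.1, [0.0005, 0.0012, -0.042], 0],
  ],
)

```text
time: 20.88
tool_pos: [575.6, 158.4, 142.2]
tcp_rot: [-179.9, -0.3, -178.6]
ft_force: [-0.2, 0.1, -2.6]
finger_gap: 14.0
```

```bash
python3 - <<'E'
from h import *
for i in range(4): a=avg(1)
w=optics.snapshot("wrist"); s=optics.snapshot("scene")
st=sense()["tool_pos"]; c=st[:2]; z0=st[2]-67
d=[(circ(c,8,z0),(0,0,255)),(circ(c,19,z0+34),(255,0,255)),(circ(c,19,z0+68),(255,255,0)),(circ([575.3,158.6],19.5,70),(255,0,0)),(circ([575.3,158.6],28,85),(0,255,0))]
q=proj(s,[[*c,90]])[0]; crop(s,int(q[0]),int(q[1]),80,80,7,"pics/ab.png",d)
q=proj(w,[[*c,90]])[0]; crop(w,int(q[0]),int(q[1]),100,100,6,"pics/ab2.png",d)
E
```

```text
20.925 [ 5.7584e+02  1.5846e+02  1.4260e+02 -1.7993e+02 -2.4000e-01 -1.7865e+02
  2.0000e-02  3.6000e-01 -2.2300e+00  1.3660e+01] sd [0. 0. 0.]
20.975 [ 5.7593e+02  1.5850e+02  1.4280e+02 -1.7994e+02 -2.2000e-01 -1.7865e+02
  0.0000e+00  2.3000e-01 -2.7200e+00  1.3980e+01] sd [0. 0. 0.]
21.025 [ 5.7593e+02  1.5850e+02  1.4281e+02 -1.7994e+02 -2.2000e-01 -1.7865e+02
  4.8000e-01  8.3000e-01 -2.7700e+00  1.3460e+01] sd [0. 0. 0.]
21.075 [ 5.7585e+02  1.5851e+02  1.4274e+02 -1.7994e+02 -2.3000e-01 -1.7864e+02
 -3.1000e-01 -1.3000e-01 -3.3700e+00  1.4030e+01] sd [0. 0. 0.]
```

View pics/ab.png

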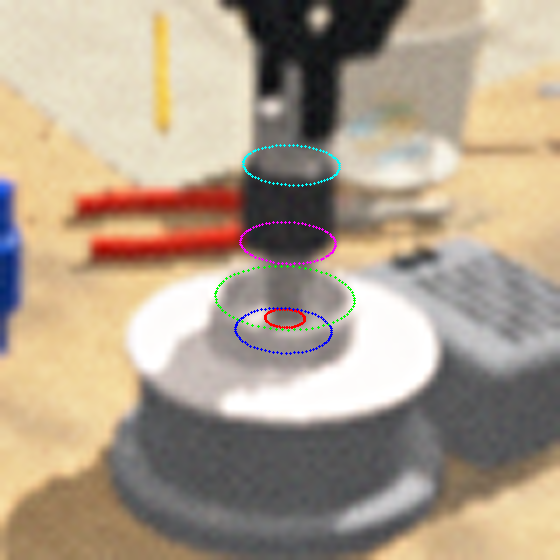

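View pics/ab2.png

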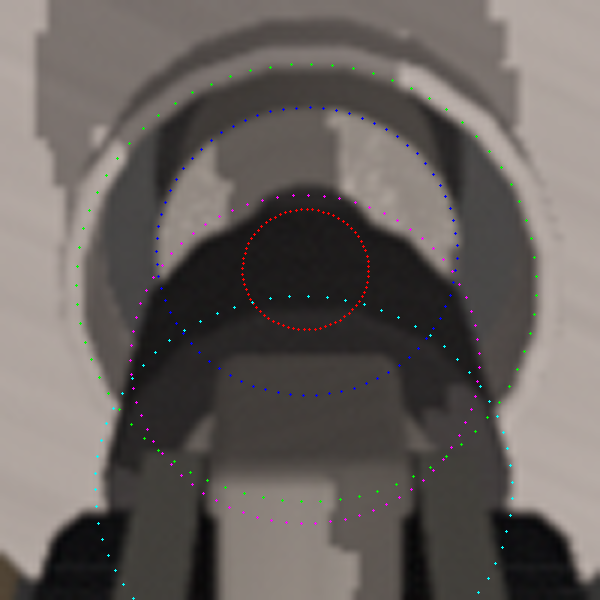

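Emit:
apply_moves(
  series=[
    [0.1, [-0.0005, 0, -0.004], 0],
    [0.1, [-0.0005, 0, -0.008], 0],
    [0.1, [-0.0005, 0, -0.012], 0],
    [0.1, [-0.0005, 0, -0.014], 0],
    [0.1, [-0.0005, 0, -0.014], 0],
  ],
)

```text
time: 21.8
tool_pos: [575.0, 158.4, 128.1]
tcp_rot: [-179.9, -0.3, -178.6]
ft_force: [-0.6, -0.0, -2.4]
finger_gap: 13.9
```

```bash
python3 - <<'E'
from h import *
for i in range(3): a=avg(1)
E
```

```text
21.85 [ 5.7509e+02  1.5847e+02  1.2835e+02 -1.7993e+02 -2.7000e-01 -1.7864e+02
  5.2000e-01  4.6000e-01 -2.7500e+00  1.3910e+01] sd [0. 0. 0.]
21.9 [ 5.7524e+02  1.5851e+02  1.2856e+02 -1.7993e+02 -2.4000e-01 -1.7864e+02
  6.6000e-01 -1.0000e-01 -2.3800e+00  1.4110e+01] sd [0. 0. 0.]
21.95 [ 5.7529e+02  1.5851e+02  1.2866e+02 -1.7994e+02 -2.4000e-01 -1.7864e+02
 -4.4000e-01  0.0000e+00 -2.4100e+00  1.4080e+01] sd [0. 0. 0.]
```

Emit:
apply_moves(
  series=[
    [0.1, [0, 0, -0.003], 0],
    [0.1, [0, 0, -0.006], 0],
    [0.1, [0, 0, -0.008], 0],
    [0.1, [0, 0, -0.01], 0],
    [0.1, [0, 0, -0.01], 0],
  ],
)

```text
time: 22.58
tool_pos: [575.1, 158.5, 118.4]
tcp_rot: [-179.9, -0.3, -178.6]
ft_force: [0.6, -0.6, -2.7]
finger_gap: 13.8
```

```bash
python3 - <<'E'
from h import *
for i in range(3): a=avg(1)
E
```

```text
22.625 [ 5.7521e+02  1.5850e+02  1.1853e+02 -1.7993e+02 -2.5000e-01 -1.7864e+02
  8.4000e-01 -1.2000e-01 -2.4100e+00  1.4030e+01] sd [0. 0. 0.]
22.675 [ 5.7532e+02  1.5853e+02  1.1869e+02 -1.7994e+02 -2.3000e-01 -1.7864e+02
  1.1700e+00  1.4200e+00 -1.9300e+00  1.3800e+01] sd [0. 0. 0.]
22.725 [ 5.7536e+02  1.5852e+02  1.1875e+02 -1.7994e+02 -2.3000e-01 -1.7864e+02
  2.2000e-01  9.0000e-02 -1.5100e+00  1.4050e+01] sd [0. 0. 0.]
```

Emit:
apply_moves(
  series=[
    [0.1, [0, 0, -0.004], 0],
    [0.1, [0, 0, -0.008], 0],
    [0.1, [0, 0, -0.012], 0],
    [0.1, [0, 0, -0.014], 0],
    [0.1, [0, 0, -0.014], 0],
  ],
)

```text
time: 23.35
tool_pos: [575.2, 158.5, 104.4]
tcp_rot: [-179.9, -0.3, -178.6]
ft_force: [0.0, 0.7, -2.2]
finger_gap: 13.9
```

```bash
python3 - <<'E'
from h import *
for i in range(3): a=avg(1)
E
```

```text
23.4 [ 5.7534e+02  1.5850e+02  1.0469e+02 -1.7993e+02 -2.3000e-01 -1.7864e+02
 -6.9000e-01  4.0000e-01 -2.6400e+00  1.4020e+01] sd [0. 0. 0.]
23.45 [ 5.7544e+02  1.5854e+02  1.0486e+02 -1.7994e+02 -2.2000e-01 -1.7864e+02
  1.1700e+00  4.9000e-01 -2.3600e+00  1.3990e+01] sd [0. 0. 0.]
23.5 [ 5.7552e+02  1.5859e+02  1.0497e+02 -1.7994e+02 -2.1000e-01 -1.7864e+02
  2.0000e-01  5.0000e-02 -1.8900e+00  1.4090e+01] sd [0. 0. 0.]
```

Emit:
apply_moves(
  series=[
    [0.1, [0, 0, -0.002], 0],
    [0.1, [0, 0, -0.004], 0],
    [0.1, [0, 0, -0.006], 0],
    [0.1, [0, 0, -0.006], 0],
  ],
)

```text
time: 24.0
tool_pos: [575.9, 158.6, 99.4]
tcp_rot: [-179.9, -0.2, -178.6]
ft_force: [-1.1, -0.7, 3.4]
finger_gap: 14.0
```

```bash
python3 - <<'E'
from h import *
for i in range(3): a=avg(1)
E
```

```text
24.05 [ 5.7588e+02  1.5860e+02  9.9450e+01 -1.7995e+02 -1.6000e-01 -1.7864e+02
 -7.7000e-01 -2.0000e-02  3.2700e+00  1.3860e+01] sd [0. 0. 0.]
24.1 [ 5.7586e+02  1.5861e+02  9.9440e+01 -1.7995e+02 -1.6000e-01 -1.7864e+02
 -2.8000e-01 -6.0000e-01  3.1500e+00  1.3740e+01] sd [0. 0. 0.]
24.15 [ 5.7584e+02  1.5859e+02  9.9400e+01 -1.7995e+02 -1.6000e-01 -1.7865e+02
 -6.9000e-01 -5.7000e-01  3.5800e+00  1.4080e+01] sd [0. 0. 0.]
```

Emit:
apply_moves(
  series=[
    [0.1, [-0.0003, 0, -0.002], 0],
    [0.1, [-0.0003, 0, -0.004], 0],
    [0.1, [-0.0003, 0, -0.0055], 0],
    [0.1, [-0.0003, 0, -0.0055], 0],
  ],
)

```text
time: 24.65
tool_pos: [575.9, 158.6, 94.4]
tcp_rot: [-179.9, -0.1, -178.6]
ft_force: [-1.1, -0.5, 7.7]
finger_gap: 13.9
```

```bash
python3 - <<'E'
from h import *
for i in range(4): a=avg(1)
w=optics.snapshot("wrist"); s=optics.snapshot("scene")
st=sense()["tool_pos"]; c=st[:2]; z0=st[2]-67
d=[(circ(c,19,z0+34),(255,0,255)),(circ(c,19,z0+68),(255,255,0)),(circ([575.3,158.6],63,65),(0,0,255)),(circ([575.3,158.6],31,85),(0,255,0))]
q=proj(s,[[*c,90]])[0]; crop(s,int(q[0]),int(q[1]),100,90,7,"pics/ac.png",d)
cv2.imwrite("pics/ac2.png",w["color"])
E
```

```text
24.7 [ 5.7595e+02  1.5861e+02  9.4490e+01 -1.7995e+02 -1.1000e-01 -1.7864e+02
 -1.2400e+00 -2.3000e-01  7.3700e+00  1.3710e+01] sd [0. 0. 0.]
24.75 [ 5.7593e+02  1.5862e+02  9.4490e+01 -1.7995e+02 -1.1000e-01 -1.7864e+02
 -1.5700e+00 -6.5000e-01  6.5400e+00  1.3720e+01] sd [0. 0. 0.]
24.8 [ 5.7594e+02  1.5862e+02  9.4510e+01 -1.7995e+02 -1.1000e-01 -1.7864e+02
 -1.1400e+00 -6.6000e-01  7.7400e+00  1.4080e+01] sd [0. 0. 0.]
24.85 [ 5.7594e+02  1.5862e+02  9.4520e+01 -1.7995e+02 -1.1000e-01 -1.7865e+02
 -9.1000e-01 -3.7000e-01  7.6000e+00  1.3920e+01] sd [0. 0. 0.]
```

View pics/ac.png

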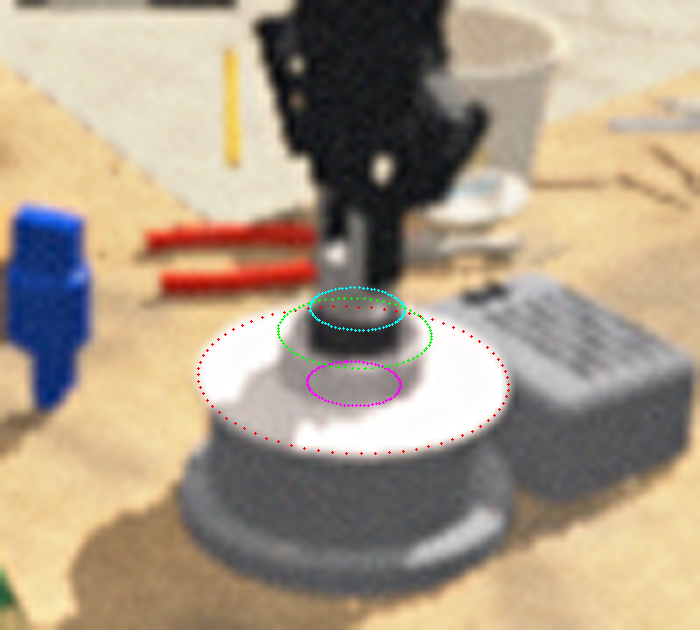

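View pics/ac2.png

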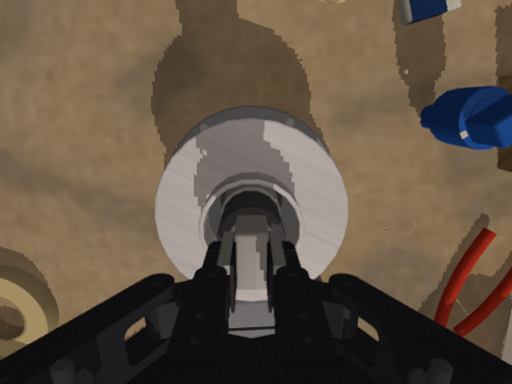

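```bash
python3 -c "
from bench import hand_in
print(hand_in())"
```

```text
the job is handed in; nothing more can be done
None
```

The job is done and handed in at about 25 s. The cover is seated on the well and released. The head is keyed and fully home, still gripped and pressing the hub down.

- **Cover:** it touched down on the rim at the expected height with about 5 N. After release, its outline in the scene camera matched a level, seated cover, and it still did in the last picture.
- **Head:** turned about 15° onto the keyway, the shank and key went in with no measurable resistance. The drum met the hub face at about the expected height.
- **Final press:** the head sits about 8.5 mm below where it met the hub face. The net spring force is about 10 N, which also works out to roughly 8.7 mm of the 10 mm travel. I could not see the hub itself at the end, so its position comes from height and force only.
- **What disagreed:** the fingertips sat about 5 to 10 mm above the TCP, not 11 mm below it as stated. My first close on the cover went over the top of the collar without touching it, so I reopened, went lower and gripped again. The gripper reads about 2 mm under the true width.
- **Other things:** the head I took was the grey one in the stand. I did not go near the loose tools or the blue look-alikes.

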